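Pack the spare objective into its case and close it

ROBOT

A 7-joint arm with a two-finger parallel gripper is mounted at the origin on a cart in front of the work surface, level with it; the furniture and walls round the work are solid. World frame = base frame: x ahead of the robot, y to its left, z up, the work surface at z = 0. Lengths are in m, angles in degrees, forces in N, time in s.
With the tool pointing down it reaches from about 0.425 to 0.875 m from the base axis. Payload 4.7 kg.
Tool frame: the origin (TCP) lies at the very end of the fingers, on their centre line; the grasp point (between the pads) lies 19 mm behind it (env.grip_point_offset is the distance from the TCP to the grasp point, in m); z points along the fingers, y is the line along which they close (so a half turn about z gives the same grasp; the last joint's range is limited). The gripper opens to 87 mm and grips with 3 to 60 N. Pads are 19 mm wide; open, the fingers measure 117 mm over their backs; the gripper's body (75 mm by 190 mm) begins 51 mm behind the grasp point.
Start: joints at [0.808, 18.392, -4.016, 83.108, 1.295, 78.541, -3.26], TCP at [0.65, -0, 0.193] pointing down, gripper open.
Joint ranges: [-163.93, 163.93], [-17.29, 119.83], [-79.2, 71.16], [3.27, 140.29], [-89.18, 269.18], [5.43, 117.66], [-154.24, 154.24]. Speed limits (degrees/s): [147.25, 147.25, 180, 180, 180, 180, 180].

INTERFACE

Orientations are given as [roll, pitch, yaw] about the fixed x, y, z axes, in that order (R = Rz(yaw) Ry(pitch) Rx(roll)).
In Python, from cell import env gives the robot as it stands.
- The arm moves only by the tool jog_arm, never from a script. Its argument "motion" is a list of rows, each an object of numbers: "x", "y", "z": the shift along the tool's x, y, z in cm; "ax", "ay", "az": the turn, a rotation vector about the tool's x, y, z in degrees. In form: [{"x": .., "y": .., "z": .., "ax": .., "ay": .., "az": ..}, ...]. A call has exactly 5 rows; each row shifts and turns the commanded pose from where the row before left it, along the tool's axes as they then stand; what a row does not reach is not made up. A row lasts 1/10 s, in which the tool goes at most 50 mm and 8.59 degrees, less where a joint would pass 70% of its speed; a pose out of reach is approached as far as the arm can. A call is refused whole if a number of a shift passes 5 or a number of a turn 8.59, either way. A call with a gripper value outside its range is refused whole. "claw" is the gripper command: -1 is shut, 1 is fully open, values between are in proportion, set as the call begins (left out, the last holds). The fingers move at their own pace and stop on an object; "squeeze" is the grip in N (left out, the last holds). Time passes only in rows, so rows that do not move let the fingers close, or fill a call up. It gives the time, the measured TCP pose, the force, the opening and the grip force at its end, in the units of the state.
- env.get_obs(): the state, without advancing time (a new reading comes with each control period).
- env.read_camera(name): name is "scene" or "side" or "wrist"; returns the picture (420x560x3 uint8, red, green, blue); there is no depth.
- env.camera_params(name): a dict with "fx", "fy", "cx", "cy" (pixels), "k1" (the pictures are not rectified: a ray, as slopes to the right and down, at radius r is drawn at 1 + k1 r^2 times it, then the intrinsics apply), "extrinsics" (4x4, takes a point from world to camera coordinates). Camera axes: x right, y up, looking along -z (the intrinsics and any distortion apply to the point x, -y, -z); pixel columns grow to the right and rows downward; lengths in m; the calibration is good to about 2 mm. A picture is of the moment at which its call begins: read the wrist's pose just before it. camera_params takes no time and is no camera call; for the wrist camera it gives the pose at the moment of the call.
- env.sign_off(): hands the job in; it is judged then, once.
The state is a dict: "time_s": time; "qpos": joint angles; "joint_velocities": joint speeds; "effort": joint torques, N m; "tool_pos": TCP position; "tool_rot": TCP orientation; "force": force on the tool from outside, world axes, zero at the start; "wrist_torque": the same for the moment, N m; "grip_width": finger opening in m; "grasp_force": force on a finger pad.
Only numpy, scipy, OpenCV 4.12 (cv2) and the standard library are available. Lean on these libraries where they do the work, as an engineer would, in place of code of your own. Each camera call takes 0.05 s, during which the arm holds its last target. There are 200 camera calls.

TASK

Put the spare microscope objective away: set it down upright in the open case, between the three white posts, so that it stands flat on all three steel rests. Then close the blue lid fully and slide the yellow catch on it all the way to its locked end, on the left as seen with the hinge at the far side. Keep the objective upright all the time and leave the red-capped vial and the green puck where they stand.

Things in the scene. Friction and masses are not known exactly. Their poses are not given: they have to be found in the camera images.
- objective: spare microscope objective, a black stout cylinder with a thin yellow line, standing upright: 58 mm across its knurled rim, 48 mm tall, about 0.2 kg, loose on the worktop. Treat it as a plain cylinder of radius 29 mm; its own angle about the vertical does not matter. Origin at the centre of its underside, z up
- case: storage case, fixed to the worktop: shallow grey tray 120 mm (x) by 130 mm (y), walls 3.5 mm thick and 30 mm high, blue lid hinged on its +x side; 65 mm high when shut, the lid then clears the seated objective by 2.5 mm. Origin at the centre of its underside, on the worktop; x points to the hinge side (away from the robot, turned up to 0.3 rad), z up
- nest (a point): centre of the three rests, at their tops' height (11 mm above the worktop); the middle of the objective's underside belongs here, its top is then 59 mm up. Axes as case. Round it three white round-topped guide posts, 8 mm thick, tops 21 mm above the worktop, 60, 180 and 300 degrees from x; their inner sides are 31.5 mm from the centre: 2.5 mm of play for the objective
- rest_1: first steel rest: a round-topped stud 20 mm from the nest's centre, in the direction of the case's x. Origin at its foot, 7 mm below its top
- rest_2: second steel rest: the same, 120 degrees on (from x towards y)
- rest_3: third steel rest: the same, 240 degrees on
- lid (a joint): angle of the blue lid, rad: 0 fully shut, grows as it opens (1.57 upright, at most 1.9; it starts leaning back, past upright). The hinge is stiff: the lid stays at whatever angle it is left, and takes about 2 N at its edge to move
- lid_hinge (a point): middle of the lid's hinge line, 30 mm above the worktop, along this point's y (axes as case). The lid is a hollow cover 120 mm long from the hinge, 130 mm wide, 35 mm deep: its outer face lies 35 mm off the hinge. It swings up and away from the robot, so when open the outer face looks away from the robot
- lid_edge (a point): middle of the top front edge of the lid (on its outer face, 120 mm from the hinge and 35 mm off it). Its axes turn with the lid: z is the outward normal of the lid's outer face, -x points from the hinge to the free edge, y along the hinge
- catch (a joint): slide of the yellow catch, m: 0 unlocked, 0.024 locked at its end stop; it moves along the lid's +y (to the robot's left when the lid is shut) and stays where it is left; about 1 N moves it
- catch_knob (a point): middle of the top of the yellow catch's knob, 14 x 14 mm and 16 mm high, on the outer face of the lid, 98 mm from the hinge. Axes as lid_edge
- vial: white sample vial with a red cap, 24 mm across, 54 mm tall, loose, to be left alone. Origin at the centre of its underside
- puck: dark green resin specimen puck, 40 mm across, 22 mm tall, loose, to be left alone. Origin at the centre of its underside
- eyepieces (a point): foremost point below the eyepieces of the big white stereo microscope, an obstacle that never moves. From here the microscope's head reaches back (+x) and 110 mm to either side, and up to 0.65 m high; its foot, 50 mm high, fills the worktop below from 50 mm nearer the robot on, 230 mm to either side. Keep the arm clear of it
Mind the look-alikes: they are no part of the job. Of the things shaped like the objective, the black one is meant.

How it is judged:
By the outcome, as a careful person would: the job done as asked, in the order asked, and still so for the second after the job is handed in, with the robot touching nothing.
It also fails if it takes over 72 s, if anything falls off the work surface, if the arm or the gripper's body presses on something with over 40 N, if the wrist force passes 120 N, or if a joint passes its speed limit or range.

## Working session

There is one attempt and no reset: what is moved stays moved. The work goes in short steps, Python scripts to look and compute and a tool call to move; the robot and the scene stay as the last step left them, time stands still between calls to the robot, and variables do not carry over. Pictures are saved under pics/ and viewed, at most 10 in all, crops included, and the job is handed in when it is done.

Besides the shell and the picture viewer there is one more tool, called after "Emit:" as name(argument=value, ...), one argument or row to a line, values as JSON. jog_arm: Moves the arm, as the interface text tells. Its arguments: {"type":"object","properties":{"motion":{"type":"array"},"claw":{"type":"number"},"squeeze":{"type":"number"}},"required":["motion"]}

```bash
mkdir -p pics; ls; cat > h.py <<'E'
import numpy as np, cv2
from cell import env
def snap(n,f):
    p=env.camera_params(n); im=env.read_camera(n); cv2.imwrite('pics/'+f,im[:,:,::-1]); np.save('pics/'+f+'.npy',im)
    return im,p
def ray(p,u,v):
    x,y=(u-p['cx'])/p['fx'],(v-p['cy'])/p['fy']
    rd=np.hypot(x,y); r=rd
    for _ in range(30): r=rd/(1+p['k1']*r*r)
    s=r/rd if rd>0 else 1
    E=np.array(p['extrinsics']); R=E[:3,:3]
    d=R.T@np.array([x*s,-y*s,-1]); o=-R.T@E[:3,3]
    return o,d/np.linalg.norm(d)
def onz(p,u,v,z):
    o,d=ray(p,u,v); return o+d*(z-o[2])/d[2]
def proj(p,X):
    E=np.array(p['extrinsics']); c=E[:3,:3]@np.asarray(X)+E[:3,3]
    x,y=c[0]/-c[2],-c[1]/-c[2]; k=1+p['k1']*(x*x+y*y)
    return np.array([p['cx']+p['fx']*x*k,p['cy']+p['fy']*y*k])
def tri(a,b):
    A=np.zeros((3,3));B=np.zeros(3)
    for o,d in (a,b):
        M=np.eye(3)-np.outer(d,d);A+=M;B+=M@o
    return np.linalg.solve(A,B)
E
python3 - <<'E'
from h import *
ims=[]
for n in ('scene','side','wrist'):
    im,p=snap(n,n+'0.png'); ims.append(im); print(n,p)
print(env.get_obs())
E
```

```text
pics
scene {'fx': 527.3698896199013, 'fy': 527.3698896199013, 'cx': 278.75288702237043, 'cy': 205.53009362687226, 'k1': -0.012293354475766127, 'extrinsics': array([[-0.74792131, -0.66372682,  0.00896793,  0.44642152],
       [ 0.48560195, -0.53789028,  0.68910434, -0.36776323],
       [-0.45255327,  0.51975067,  0.72460664, -1.7129131 ],
       [ 0.        ,  0.        ,  0.        ,  1.        ]])}
side {'fx': 384.5333678735527, 'fy': 384.5333678735527, 'cx': 275.0299293569155, 'cy': 213.84915835958822, 'k1': 0.011949508360417324, 'extrinsics': array([[ 0.98320089, -0.18087008,  0.02453605, -0.48982939],
       [ 0.05272397,  0.41012026,  0.91050621, -0.28572161],
       [-0.17474606, -0.89391688,  0.4127668 , -0.93385546],
       [ 0.        ,  0.        ,  0.        ,  1.        ]])}
wrist {'fx': 298.3708854900435, 'fy': 298.3708854900435, 'cx': 279.9669548659912, 'cy': 206.90239384733655, 'k1': -0.06476611046726675, 'extrinsics': array([[ 9.99999196e-01,  3.97434703e-04, -1.20418829e-03,
        -6.48814481e-01],
       [-7.06583411e-04,  9.63172875e-01, -2.68881969e-01,
        
[... 213 characters left out ...]
: array([ 0.80790154, 18.4283226 , -4.01602387, 83.15832127,  1.29382379,
       78.54138006, -3.2593458 ]), 'joint_velocities': array([ 0.0034197 , -0.08680882, -0.06132568, -0.05602792, -0.04584216,
        0.02552267, -0.05668611]), 'effort': array([ 2.16972071e-04, -4.91794288e+01, -4.04079035e-01, -3.12878716e+01,
       -6.39387709e-02,  4.04033612e-02,  9.90178205e-05]), 'tool_pos': array([ 6.49540279e-01, -3.70223538e-05,  1.92428577e-01]), 'tool_rot': array([-1.79917129e+02,  3.77385571e-03,  9.00023699e+01]), 'force': array([-0.33399044, -0.11294239, -0.84092466]), 'wrist_torque': array([-0.0117673 ,  0.02523682,  0.02945112]), 'grasp_force': 0.0, 'grip_width': 0.08717881866786034}
```

View pics/scene0.png

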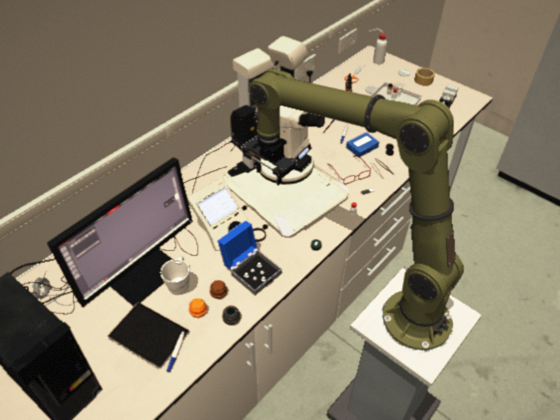

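View pics/side0.png

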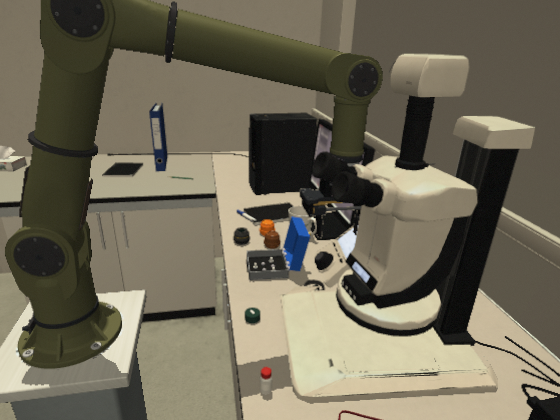

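View pics/wrist0.png

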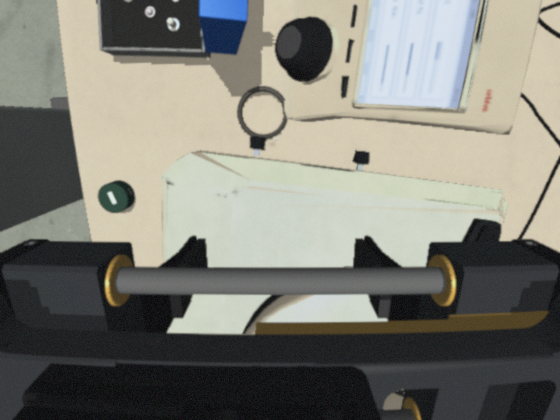

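The pictures show the case with its lid open (scene 250,265; side 268,263), a black candidate (scene 231,315; side 241,237) and the orange/brown look-alikes beside it. The puck is at scene 316,244 and the vial at scene 354,207. I'll enlarge the area and triangulate.

```bash
python3 - <<'E'
from h import *
a=np.load('pics/scene0.png.npy');b=np.load('pics/side0.png.npy')
A=cv2.resize(a[215:335,180:330],(750,600),interpolation=cv2.INTER_CUBIC)[:, :600]
A=cv2.resize(a[215:335,180:300],(400,400),interpolation=cv2.INTER_CUBIC)
B=cv2.resize(b[205:285,225:345],(400,267),interpolation=cv2.INTER_CUBIC)
B=cv2.copyMakeBorder(B,0,133,0,0,cv2.BORDER_CONSTANT)
cv2.imwrite('pics/crop1.png',np.hstack([A,B])[:,:,::-1])
ps,pd=env.camera_params('scene'),env.camera_params('side')
for n,u,v in (('obj',(231,315),(241,237)),('puck',(316,244),(253,315)),('vialcap',(354,205),(266,372))):
    print(n,tri(ray(ps,*u),ray(pd,*v)),onz(ps,*u,.024),onz(pd,*v,.024))
E
```

```text
obj [0.44853514 0.39896145 0.01807339] [0.44557207 0.4013386  0.024     ] [0.44755812 0.38787158 0.024     ]
puck [ 0.43528662 -0.01914693  0.01110694] [ 0.42735272 -0.01023471  0.024     ] [ 0.43491204 -0.03390113  0.024     ]
vialcap [ 0.4320406  -0.2405711   0.04643825] [ 0.44011589 -0.25942861  0.024     ] [ 0.4381872  -0.21865081  0.024     ]
```

View pics/crop1.png

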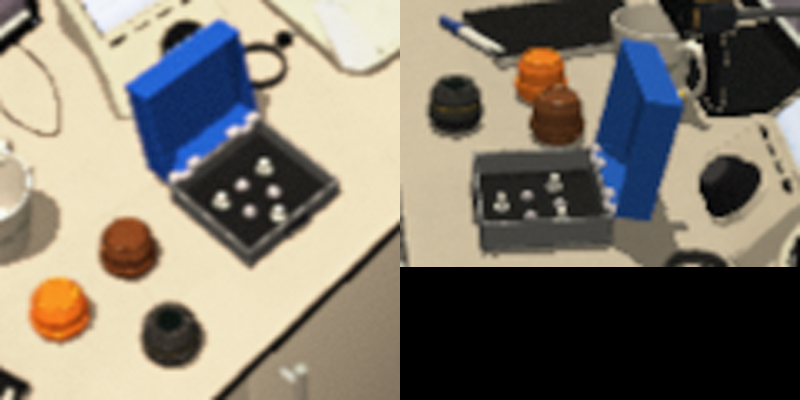

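The black objective with its yellow line is at crop (172,335) on the left and (455,103) on the right. The black thing behind the lid is a knob on the instrument. The white posts are clear in both views, so I'll compute the case pose from them.

```bash
python3 - <<'E'
from h import *
ps,pd=env.camera_params('scene'),env.camera_params('side')
s=[(264,166),(222,200),(278,213)]; d=[(154,183),(102,203),(160,205)]
P=[]
for a,b in zip(s,d):
    u=(180+a[0]*.3,215+a[1]*.3); v=(225+b[0]*.3,205+b[1]*.3)
    print(tri(ray(ps,*u),ray(pd,*v)).round(4),onz(ps,*u,.02).round(4),onz(pd,*v,.02).round(4))
f=lambda x,y:onz(ps,180+x*.3,215+y*.3,.024).round(3)
print('brown',f(128,250),'orange',f(60,312),'obj',f(172,337))
print('walltops', [onz(ps,180+x*.3,215+y*.3,.03).round(3) for x,y in((260,120),(340,185),(250,262),(172,193))])
print('lid top', [onz(ps,180+x*.3,215+y*.3,.15).round(3) for x,y in((130,88),(235,22))])
E
```

```text
[0.5165 0.1993 0.0347] [0.5175 0.1921 0.02  ] [0.5273 0.2279 0.02  ]
[0.5015 0.2459 0.0029] [0.5198 0.2527 0.02  ] [0.4735 0.1998 0.02  ]
[ 0.5072  0.2098 -0.0054] [0.4661 0.2263 0.02  ] [0.526  0.1887 0.02  ]
brown [0.545 0.362 0.024] orange [0.542 0.456 0.024] obj [0.441 0.403 0.024]
walltops [array([0.557, 0.156, 0.03 ]), array([0.438, 0.163, 0.03 ]), array([0.442, 0.293, 0.03 ]), array([0.559, 0.286, 0.03 ])]
lid top [array([0.612, 0.281, 0.15 ]), array([0.596, 0.148, 0.15 ])]
```

Emit:
jog_arm(
  motion=[
    {"x":2.6,"y":-3},
    {"x":2.6,"y":-3},
    {"x":2.6,"y":-3},
    {"x":2.6,"y":-3},
    {"x":2.6,"y":-3},
  ],
)

```text
$.motion[0]: bad value
```

Emit:
jog_arm(
  motion=[
    {},
    {},
    {},
    {},
    {},
  ],
)

```text
$.motion[0]: bad value
```

```bash
python3 - <<'E'
from h import *
o=env.get_obs();print(o['tool_pos'],o['tool_rot'],o['qpos'])
im,p=snap('wrist','w1.png')
g=im.astype(int); m=((g.min(2)>150)&(g.max(2)-g.min(2)<40)).astype(np.uint8)
n,l,st,c=cv2.connectedComponentsWithStats(m)
for i in range(1,n):
    if 8<st[i,4]<400: print(st[i],c[i].round(1),onz(p,*c[i],.02).round(4),onz(p,*c[i],.011).round(4))
E
```

```text
[ 6.49540279e-01 -3.70223538e-05  1.92428577e-01] [-1.79917129e+02  3.77385571e-03  9.00023699e+01] [ 0.80790154 18.4283226  -4.01602387 83.15832127  1.29382379 78.54138006
 -3.2593458 ]
[478   0   4  18  25] [479.5   8.2] [0.8739 0.2051 0.02  ] [0.8794 0.2084 0.011 ]
[145   7  10  10  71] [149.7  11.2] [0.5043 0.1976 0.02  ] [0.5007 0.2007 0.011 ]
[539   6  21  27 326] [551.9  18. ] [0.9671 0.202  0.02  ] [0.975  0.2052 0.011 ]
[167  18  12  13  94] [172.5  23.2] [0.5293 0.1843 0.02  ] [0.5264 0.1871 0.011 ]
[476  19   2   8  10] [476.6  22.7] [0.8721 0.1895 0.02  ] [0.8776 0.1923 0.011 ]
[108 192   8  12  58] [111.5 197.4] [ 0.4333 -0.0152  0.02  ] [ 0.428  -0.0174  0.011 ]
[ 67 228   4   4  10] [ 68.7 229.7] [ 0.3658 -0.0596  0.02  ] [ 0.3588 -0.0629  0.011 ]
```

View pics/w1.png

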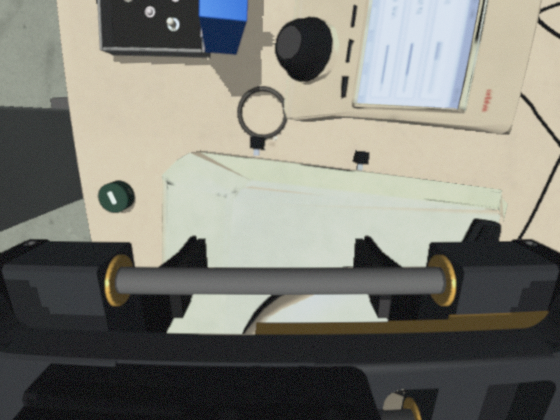

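The moves were refused because every key is required. The image is unchanged, so I'll resend them in full.

Emit:
jog_arm(
  motion=[
    {"x":2.6,"y":-3,"z":0,"ax":0,"ay":0,"az":0},
    {"x":2.6,"y":-3,"z":0,"ax":0,"ay":0,"az":0},
    {"x":2.6,"y":-3,"z":0,"ax":0,"ay":0,"az":0},
    {"x":2.6,"y":-3,"z":0,"ax":0,"ay":0,"az":0},
    {"x":2.6,"y":-3,"z":0,"ax":0,"ay":0,"az":0},
  ],
)

```text
time_s: 0.7
tool_pos: [0.4986, 0.1309, 0.1931]
tool_rot: [180.0, 0.0, 90.0]
force: [0.3, 0.0, -0.0]
grip_width: 0.0873
grasp_force: 0.0
```

Emit:
jog_arm(
  motion=[
    {"x":0,"y":0,"z":0,"ax":0,"ay":0,"az":0},
    {"x":0,"y":0,"z":0,"ax":0,"ay":0,"az":0},
    {"x":0,"y":0,"z":0,"ax":0,"ay":0,"az":0},
    {"x":0,"y":0,"z":0,"ax":0,"ay":0,"az":0},
    {"x":0,"y":0,"z":0,"ax":0,"ay":0,"az":0},
  ],
)

```text
time_s: 1.2
tool_pos: [0.5006, 0.129, 0.193]
tool_rot: [-180.0, 0.0, 89.9]
force: [0.2, -1.0, 0.1]
grip_width: 0.0871
grasp_force: 0.0
```

```bash
python3 - <<'E'
from h import *
o=env.get_obs();print(o['tool_pos'],o['tool_rot'],o['qpos'])
im,p=snap('wrist','w2.png')
g=im.astype(int); m=((g.min(2)>140)&(g.max(2)-g.min(2)<40)).astype(np.uint8)
n,l,st,c=cv2.connectedComponentsWithStats(m)
for i in range(1,n):
    if 20<st[i,4]<300: print(st[i],c[i].round(1),onz(p,*c[i],.020).round(4),onz(p,*c[i],.011).round(4))
E
```

```text
[0.50057841 0.1290467  0.19298421] [-1.79975687e+02  6.93157019e-03  8.98961803e+01] [ -7.42457635   2.69242105 -10.2756047  101.53436597   0.49429679
  75.8421089  -17.91401701]
[298  78  12  13 119] [303.6  83.9] [0.5275 0.2476 0.02  ] [0.5282 0.2487 0.011 ]
[275  90  11  11  89] [279.8  94.8] [0.5002 0.2356 0.02  ] [0.5002 0.2364 0.011 ]
[253 103  12  12 115] [258.3 108.4] [0.4751 0.2205 0.02  ] [0.4744 0.221  0.011 ]
[299 106  11  11  84] [303.8 110.9] [0.5282 0.2177 0.02  ] [0.5289 0.2181 0.011 ]
[274 120  10  10  83] [278.5 124.3] [0.4985 0.2024 0.02  ] [0.4985 0.2024 0.011 ]
[295 131  12  12 115] [300.4 136.5] [0.5247 0.1882 0.02  ] [0.5253 0.1879 0.011 ]
[297 240  19  14 192] [305.7 245.6] [0.5339 0.0483 0.02  ] [0.5348 0.0445 0.011 ]
[401 264  14   3  34] [406.7 265.1] [0.6723 0.0189 0.02  ] [0.6765 0.0143 0.011 ]
[383 389  22  20 215] [393.1 398. ] [ 0.6827 -0.22    0.02  ] [ 0.6872 -0.2304  0.011 ]
```

View pics/w2.png

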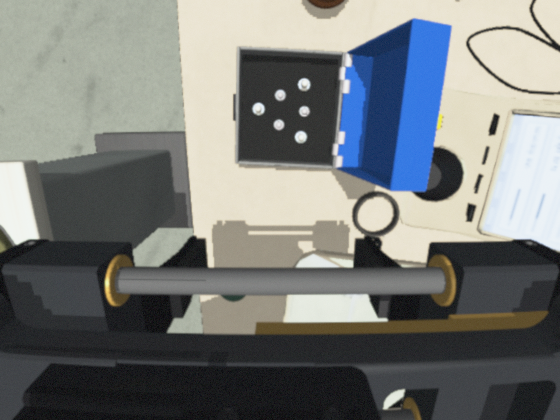

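The wrist view shows all three posts and rests clearly. The nest is at about (0.509, 0.219) and the case yaw is about -2.7°. Next I go above the objective, turning to yaw 177.3°.

Emit:
jog_arm(
  motion=[
    {"x":5,"y":-1,"z":0,"ax":0,"ay":0,"az":0},
    {"x":5,"y":-1,"z":0,"ax":0,"ay":0,"az":0},
    {"x":5,"y":-1,"z":0,"ax":0,"ay":0,"az":0},
    {"x":5,"y":-1,"z":0,"ax":0,"ay":0,"az":0},
    {"x":5,"y":-1,"z":0,"ax":0,"ay":0,"az":0},
  ],
)

```text
time_s: 1.75
tool_pos: [0.4509, 0.3766, 0.1932]
tool_rot: [180.0, -0.0, 89.9]
force: [0.1, 0.3, -0.8]
grip_width: 0.087
grasp_force: 0.0
```

Emit:
jog_arm(
  motion=[
    {"x":2,"y":0,"z":0,"ax":0,"ay":0,"az":-8.5},
    {"x":0,"y":0,"z":0,"ax":0,"ay":0,"az":-8.5},
    {"x":0,"y":0,"z":0,"ax":0,"ay":0,"az":-8.5},
    {"x":0,"y":0,"z":0,"ax":0,"ay":0,"az":-8.5},
    {"x":0,"y":0,"z":0,"ax":0,"ay":0,"az":-8.5},
  ],
)

```text
time_s: 2.25
tool_pos: [0.4514, 0.3949, 0.1929]
tool_rot: [-180.0, -0.0, 132.8]
force: [-0.1, -1.1, 0.1]
grip_width: 0.0866
grasp_force: 0.0
```

Emit:
jog_arm(
  motion=[
    {"x":0,"y":0,"z":0,"ax":0,"ay":0,"az":-8.5},
    {"x":0,"y":0,"z":0,"ax":0,"ay":0,"az":-8.5},
    {"x":0,"y":0,"z":0,"ax":0,"ay":0,"az":-8.5},
    {"x":0,"y":0,"z":0,"ax":0,"ay":0,"az":-8.5},
    {"x":0,"y":0,"z":0,"ax":0,"ay":0,"az":-8.5},
  ],
)

```text
time_s: 2.75
tool_pos: [0.4515, 0.3948, 0.193]
tool_rot: [-180.0, -0.0, 175.3]
force: [-0.7, -0.1, -1.1]
grip_width: 0.087
grasp_force: 0.0
```

Emit:
jog_arm(
  motion=[
    {"x":0,"y":0,"z":0,"ax":0,"ay":0,"az":-2.4},
    {"x":0,"y":0,"z":0,"ax":0,"ay":0,"az":0},
    {"x":0,"y":0,"z":0,"ax":0,"ay":0,"az":0},
    {"x":0,"y":0,"z":0,"ax":0,"ay":0,"az":0},
    {"x":0,"y":0,"z":0,"ax":0,"ay":0,"az":0},
  ],
)

```text
time_s: 3.25
tool_pos: [0.4511, 0.3951, 0.1932]
tool_rot: [-180.0, 0.0, 177.4]
force: [-0.2, -0.6, -0.3]
grip_width: 0.087
grasp_force: 0.0
```

```bash
python3 - <<'E'
from h import *
o=env.get_obs();print(o['tool_pos'],o['tool_rot'],o['qpos'])
im,p=snap('wrist','w3.png')
print(proj(p,[.45,.397,.048]),proj(p,[.45,.397,0]))
E
```

```text
[0.451056   0.39509885 0.19321532] [-1.79997556e+02  3.00185459e-03  1.77366002e+02] [-16.96527662  14.79267252 -31.90896952  89.7635294    7.94290844
  77.71666716  37.6515058 ]
[281.43967237 189.32165197] [281.26103088 181.50685429]
```

View pics/w3.png

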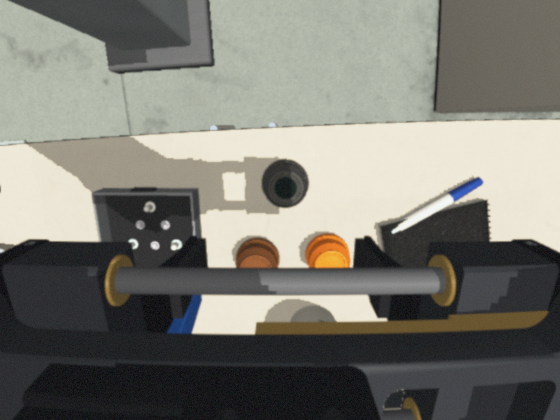

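```bash
python3 - <<'E'
from h import *
im=np.load('pics/w3.png.npy').astype(int); p=env.camera_params('wrist')
m=(im.max(2)<85).astype(np.uint8); m[:140]=0; m[225:]=0; m[:,:250]=0; m[:,330:]=0
c,_=cv2.findContours(m,cv2.RETR_EXTERNAL,cv2.CHAIN_APPROX_NONE); c=max(c,key=cv2.contourArea)
(u,v),r=cv2.minEnclosingCircle(c); print(u,v,r,cv2.boundingRect(c)); 
for z in (0.01,.024,.048): print(z,onz(p,u,v,z),onz(p,286,185,z))
h=.02
print('rim radius', np.linalg.norm(onz(p,u,v,h)-onz(p,u+r,v,h)))
o=env.get_obs();print(o['tool_pos'])
E
```

```text
283.46490478515625 183.10792541503906 23.535442352294922 (262, 160, 46, 47)
0.01 [0.45027006 0.39978359 0.01      ] [0.45286767 0.40291038 0.01      ]
0.024 [0.44752576 0.39973979 0.024     ] [0.45002611 0.40274951 0.024     ]
0.048 [0.44282124 0.39966471 0.048     ] [0.44515487 0.40247374 0.048     ]
rim radius 0.029187933036685397
[0.4510199  0.39511324 0.19325033]
```

The objective's centre is at about (0.448, 0.401). I'll go down and grip it.

Emit:
jog_arm(
  motion=[
    {"x":0.3,"y":0.6,"z":2,"ax":0,"ay":0,"az":0},
    {"x":0,"y":0,"z":4,"ax":0,"ay":0,"az":0},
    {"x":0,"y":0,"z":4,"ax":0,"ay":0,"az":0},
    {"x":0,"y":0,"z":4,"ax":0,"ay":0,"az":0},
    {"x":0,"y":0,"z":2,"ax":0,"ay":0,"az":0},
  ],
)

```text
time_s: 3.8
tool_pos: [0.4465, 0.3994, 0.0295]
tool_rot: [-179.8, -0.2, 177.4]
force: [0.4, -0.6, 0.5]
grip_width: 0.0871
grasp_force: 0.0
```

Emit:
jog_arm(
  motion=[
    {"x":0,"y":0,"z":1,"ax":0,"ay":0,"az":0},
    {"x":0,"y":0,"z":0.6,"ax":0,"ay":0,"az":0},
    {"x":0,"y":0,"z":0.3,"ax":0,"ay":0,"az":0},
    {"x":0,"y":0,"z":0.2,"ax":0,"ay":0,"az":0},
    {"x":0,"y":0,"z":0,"ax":0,"ay":0,"az":0},
  ],
)

```text
time_s: 4.3
tool_pos: [0.4489, 0.4017, 0.0132]
tool_rot: [179.9, 0.1, 177.4]
force: [0.2, 0.2, -0.4]
grip_width: 0.0868
grasp_force: 0.0
```

Emit:
jog_arm(
  motion=[
    {"x":0,"y":0,"z":0,"ax":0,"ay":0,"az":0},
    {"x":0,"y":0,"z":0,"ax":0,"ay":0,"az":0},
    {"x":0,"y":0,"z":0,"ax":0,"ay":0,"az":0},
    {"x":0,"y":0,"z":0,"ax":0,"ay":0,"az":0},
    {"x":0,"y":0,"z":0,"ax":0,"ay":0,"az":0},
  ],
  claw=0.2,
  squeeze=20,
)

```text
time_s: 4.8
tool_pos: [0.4483, 0.4013, 0.0123]
tool_rot: [180.0, 0.0, 177.4]
force: [-0.3, 0.4, 1.1]
grip_width: 0.0573
grasp_force: 20.0
```

Emit:
jog_arm(
  motion=[
    {"x":0,"y":0,"z":0,"ax":0,"ay":0,"az":0},
    {"x":0,"y":0,"z":0,"ax":0,"ay":0,"az":0},
    {"x":0,"y":0,"z":0,"ax":0,"ay":0,"az":0},
    {"x":0,"y":0,"z":0,"ax":0,"ay":0,"az":0},
    {"x":0,"y":0,"z":0,"ax":0,"ay":0,"az":0},
  ],
  claw=-0.2,
  squeeze=20,
)

```text
time_s: 5.3
tool_pos: [0.4483, 0.4013, 0.0123]
tool_rot: [180.0, 0.0, 177.4]
force: [0.0, 0.8, 1.0]
grip_width: 0.0573
grasp_force: 20.0
```

Emit:
jog_arm(
  motion=[
    {"x":0,"y":0,"z":-0.5,"ax":0,"ay":0,"az":0},
    {"x":0,"y":0,"z":-1.5,"ax":0,"ay":0,"az":0},
    {"x":0,"y":0,"z":-3,"ax":0,"ay":0,"az":0},
    {"x":0,"y":0,"z":-3,"ax":0,"ay":0,"az":0},
    {"x":0,"y":0,"z":-2,"ax":0,"ay":0,"az":0},
  ],
)

```text
time_s: 5.8
tool_pos: [0.4488, 0.4021, 0.1155]
tool_rot: [179.9, 0.1, 177.4]
force: [0.7, 0.9, -1.9]
grip_width: 0.0573
grasp_force: 20.0
```

Emit:
jog_arm(
  motion=[
    {"x":0,"y":0,"z":0,"ax":0,"ay":0,"az":0},
    {"x":0,"y":0,"z":0,"ax":0,"ay":0,"az":0},
    {"x":0,"y":0,"z":0,"ax":0,"ay":0,"az":0},
    {"x":0,"y":0,"z":0,"ax":0,"ay":0,"az":0},
    {"x":0,"y":0,"z":0,"ax":0,"ay":0,"az":0},
  ],
)

```text
time_s: 6.3
tool_pos: [0.4477, 0.4007, 0.111]
tool_rot: [-179.9, -0.1, 177.4]
force: [-0.6, 0.8, -2.7]
grip_width: 0.0572
grasp_force: 20.0
```

```bash
python3 - <<'E'
from h import *
o=env.get_obs();t=o['tool_pos'];print(t,o['tool_rot'],o['grip_width'],o['force'])
im,p=snap('wrist','w4.png')
b=t[2]-.012
for z in (b,b+.02,b+.048): print(proj(p,[t[0],t[1],z]))
cv2.imwrite('pics/w4c.png',cv2.resize(im[100:300,180:380],(600,600),interpolation=cv2.INTER_CUBIC)[:,:,::-1])
E
```

```text
[0.44771801 0.40074145 0.11104179] [-1.79927392e+02 -8.96144308e-02  1.77405148e+02] 0.057228004276763646 [-0.61800643  0.76036165 -2.7109563 ]
[279.80569676 230.17687917]
[279.75488588 240.6083459 ]
[279.66450379 259.1676701 ]
```

View pics/w4c.png

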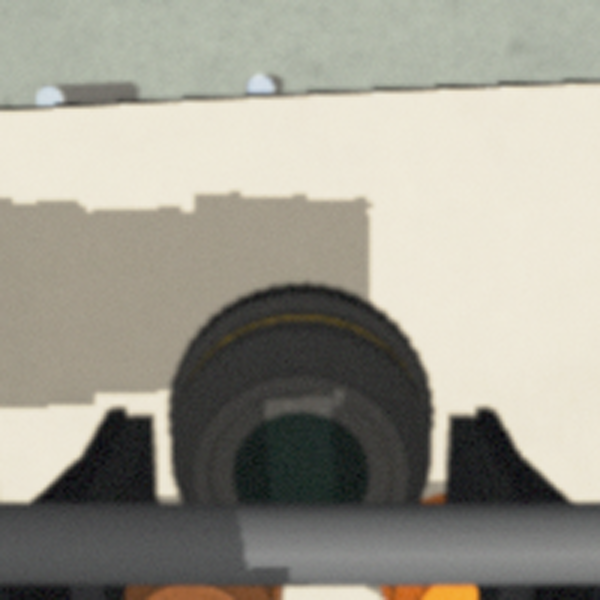

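Emit:
jog_arm(
  motion=[
    {"x":-0.65,"y":-1.5,"z":-1,"ax":0,"ay":0,"az":0},
    {"x":-0.65,"y":-3,"z":-1,"ax":0,"ay":0,"az":0},
    {"x":-0.65,"y":-3,"z":-1,"ax":0,"ay":0,"az":0},
    {"x":-0.65,"y":-1.5,"z":-1,"ax":0,"ay":0,"az":0},
    {"x":0,"y":0,"z":0,"ax":0,"ay":0,"az":0},
  ],
)

```text
time_s: 6.85
tool_pos: [0.4727, 0.3072, 0.1534]
tool_rot: [-180.0, 0.2, 177.1]
force: [1.7, 0.5, -3.1]
grip_width: 0.0573
grasp_force: 20.0
```

Emit:
jog_arm(
  motion=[
    {"x":0,"y":0,"z":0,"ax":0,"ay":0,"az":0},
    {"x":0,"y":0,"z":0,"ax":0,"ay":0,"az":0},
    {"x":0,"y":0,"z":0,"ax":0,"ay":0,"az":0},
    {"x":0,"y":0,"z":0,"ax":0,"ay":0,"az":0},
    {"x":0,"y":0,"z":0,"ax":0,"ay":0,"az":0},
  ],
)

```text
time_s: 7.35
tool_pos: [0.4697, 0.3107, 0.1519]
tool_rot: [-180.0, -0.0, 177.5]
force: [-0.5, 0.2, -1.9]
grip_width: 0.0571
grasp_force: 20.0
```

```bash
python3 - <<'E'
from h import *
o=env.get_obs();print(o['tool_pos'],o['tool_rot'],o['grip_width'])
im,p=snap('wrist','w5.png')
print('exp nest',proj(p,[.509,.219,.011]))
g=im.astype(int); m=((g.min(2)>135)&(g.max(2)-g.min(2)<40)).astype(np.uint8)
n,l,st,c=cv2.connectedComponentsWithStats(m)
for i in range(1,n):
    w=onz(p,*c[i],.020)
    if 15<st[i,4]<300 and np.hypot(w[0]-.509,w[1]-.219)<.06: print(st[i],c[i].round(1),w.round(4),onz(p,*c[i],.011).round(4))
E
```

```text
[0.46973087 0.3106713  0.15194107] [-1.79994291e+02 -2.96150536e-02  1.77460902e+02] 0.05706247051500206
exp nest [203.80894734 226.99929525]
[198 192  11  11  79] [202.7 197. ] [0.4705 0.2244 0.02  ] [0.4726 0.2219 0.011 ]
[186 214   6   7  32] [188.7 217.2] [0.4935 0.2056 0.02  ] [0.4962 0.2025 0.011 ]
[216 215   8   8  48] [218.9 219. ] [0.497 0.24  0.02 ] [0.4998 0.238  0.011 ]
[175 234  12  13 114] [180.7 239.8] [0.5206 0.1924 0.02  ] [0.5241 0.1891 0.011 ]
[227 235  10  11  63] [232.5 239.4] [0.5225 0.2534 0.02  ] [0.5261 0.2517 0.011 ]
[202 237  10  10  76] [206.2 241.3] [0.5236 0.2224 0.02  ] [0.5272 0.2198 0.011 ]
```

Emit:
jog_arm(
  motion=[
    {"x":-0.7,"y":-1.5,"z":0,"ax":0,"ay":0,"az":0},
    {"x":-1.4,"y":-2.8,"z":0,"ax":0,"ay":0,"az":0},
    {"x":-1.3,"y":-2.8,"z":0,"ax":0,"ay":0,"az":0},
    {"x":-0.7,"y":-1.5,"z":0,"ax":0,"ay":0,"az":0},
    {"x":-0.27,"y":-0.35,"z":0,"ax":0,"ay":0,"az":0},
  ],
)

```text
time_s: 7.9
tool_pos: [0.5109, 0.2159, 0.1521]
tool_rot: [-179.9, 0.0, 177.2]
force: [0.4, -0.4, -2.5]
grip_width: 0.0571
grasp_force: 20.0
```

Emit:
jog_arm(
  motion=[
    {"x":0,"y":0,"z":2,"ax":0,"ay":0,"az":0},
    {"x":0,"y":0,"z":3,"ax":0,"ay":0,"az":0},
    {"x":0,"y":0,"z":3,"ax":0,"ay":0,"az":0},
    {"x":0,"y":0,"z":2,"ax":0,"ay":0,"az":0},
    {"x":0,"y":0,"z":1,"ax":0,"ay":0,"az":0},
  ],
)

```text
time_s: 8.4
tool_pos: [0.5078, 0.2197, 0.0401]
tool_rot: [-180.0, -0.2, 177.5]
force: [-0.8, -0.7, -2.2]
grip_width: 0.057
grasp_force: 20.0
```

Emit:
jog_arm(
  motion=[
    {"x":0,"y":0,"z":0,"ax":0,"ay":0,"az":0},
    {"x":0,"y":0,"z":0,"ax":0,"ay":0,"az":0},
    {"x":0,"y":0,"z":0,"ax":0,"ay":0,"az":0},
    {"x":0,"y":0,"z":0,"ax":0,"ay":0,"az":0},
    {"x":0,"y":0,"z":0,"ax":0,"ay":0,"az":0},
  ],
)

```text
time_s: 8.9
tool_pos: [0.5103, 0.219, 0.0431]
tool_rot: [180.0, 0.1, 177.4]
force: [0.6, -0.2, -2.5]
grip_width: 0.0572
grasp_force: 20.0
```

```bash
python3 - <<'E'
from h import *
for i in range(4):
    im,p=snap('wrist','w6.png'); o=env.get_obs(); print(o['tool_pos'].round(4),o['tool_rot'].round(2))
cv2.imwrite('pics/w6c.png',cv2.resize(im[90:290,150:410],(780,600),interpolation=cv2.INTER_CUBIC)[:,:,::-1])
E
```

```text
[0.5102 0.2188 0.0429] [1.7999e+02 6.0000e-02 1.7739e+02]
[0.5101 0.2188 0.0427] [1.7999e+02 5.0000e-02 1.7739e+02]
[0.5099 0.2188 0.0426] [1.8000e+02 3.0000e-02 1.7739e+02]
[0.5099 0.2187 0.0424] [-1.8000e+02  2.0000e-02  1.7739e+02]
```

View pics/w6c.png

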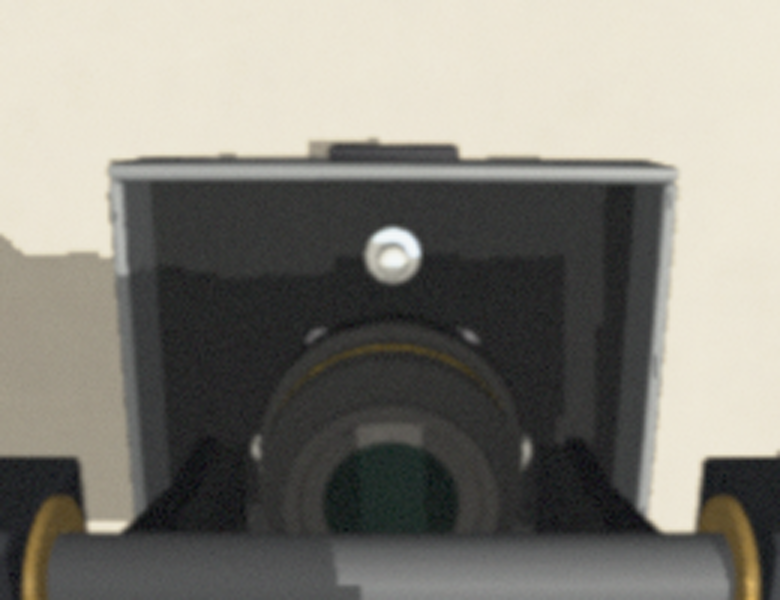

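The view confirms the sideways alignment: front post at crop column 392, side posts symmetric at 257 and 526. I'll check x with the front post.

```bash
python3 - <<'E'
from h import *
p=env.camera_params('wrist')
for z in (.015,.018,.021): print(onz(p,150+392/3,90+256/3,z).round(4))
t=env.get_obs()['tool_pos'];print(t)
b=t[2]-.0123
print('front rim crop row', [(h,((proj(p,[t[0]-.029,t[1],b+h])-[150,90])*3).round(1)) for h in (0,.005,.01,.015,.02)])
print('hole top',((proj(p,[t[0],t[1],b+.048])-[150,90])*3))
E
```

```text
[0.4727 0.2211 0.015 ]
[0.4722 0.2211 0.018 ]
[0.4717 0.2211 0.021 ]
[0.50988453 0.21870617 0.0424456 ]
front rim crop row [(0, array([383.5, 302.4])), (0.005, array([383.3, 307.2])), (0.01, array([383.2, 312.2])), (0.015, array([383. , 317.5])), (0.02, array([382.8, 323. ]))]
hole top [388.99295265 507.09195939]
```

Emit:
jog_arm(
  motion=[
    {"x":0.1,"y":0,"z":0.2,"ax":0,"ay":0,"az":0},
    {"x":0,"y":0,"z":0.4,"ax":0,"ay":0,"az":0},
    {"x":0,"y":0,"z":0.4,"ax":0,"ay":0,"az":0},
    {"x":0,"y":0,"z":0.3,"ax":0,"ay":0,"az":0},
    {"x":0,"y":0,"z":0,"ax":0,"ay":0,"az":0},
  ],
)

```text
time_s: 9.6
tool_pos: [0.5082, 0.2186, 0.0285]
tool_rot: [-180.0, -0.1, 177.4]
force: [0.1, -0.5, -2.4]
grip_width: 0.0573
grasp_force: 20.0
```

Emit:
jog_arm(
  motion=[
    {"x":0,"y":0,"z":0,"ax":0,"ay":0,"az":0},
    {"x":0,"y":0,"z":0.1,"ax":0,"ay":0,"az":0},
    {"x":0,"y":0,"z":0.1,"ax":0,"ay":0,"az":0},
    {"x":0,"y":0,"z":0.1,"ax":0,"ay":0,"az":0},
    {"x":0,"y":0,"z":0,"ax":0,"ay":0,"az":0},
  ],
)

```text
time_s: 10.1
tool_pos: [0.5087, 0.2188, 0.0261]
tool_rot: [-180.0, -0.0, 177.4]
force: [-0.1, -1.3, -3.1]
grip_width: 0.0572
grasp_force: 20.0
```

Emit:
jog_arm(
  motion=[
    {"x":0,"y":0,"z":0.1,"ax":0,"ay":0,"az":0},
    {"x":0,"y":0,"z":0.05,"ax":0,"ay":0,"az":0},
    {"x":0,"y":0,"z":0.05,"ax":0,"ay":0,"az":0},
    {"x":0,"y":0,"z":0.05,"ax":0,"ay":0,"az":0},
    {"x":0,"y":0,"z":0,"ax":0,"ay":0,"az":0},
  ],
)

```text
time_s: 10.6
tool_pos: [0.5087, 0.2188, 0.0237]
tool_rot: [-180.0, -0.0, 177.4]
force: [0.5, 0.9, -2.2]
grip_width: 0.0569
grasp_force: 20.0
```

Emit:
jog_arm(
  motion=[
    {"x":0,"y":0,"z":0,"ax":0,"ay":0,"az":0},
    {"x":0,"y":0,"z":0,"ax":0,"ay":0,"az":0},
    {"x":0,"y":0,"z":0,"ax":0,"ay":0,"az":0},
    {"x":0,"y":0,"z":0,"ax":0,"ay":0,"az":0},
    {"x":0,"y":0,"z":0,"ax":0,"ay":0,"az":0},
  ],
)

```text
time_s: 11.1
tool_pos: [0.5088, 0.2188, 0.0238]
tool_rot: [-180.0, 0.0, 177.4]
force: [-0.1, 0.4, -2.3]
grip_width: 0.0574
grasp_force: 20.0
```

Still carrying its weight (about -2 N), so I'll go a little lower until it touches.

Emit:
jog_arm(
  motion=[
    {"x":0,"y":0,"z":0.05,"ax":0,"ay":0,"az":0},
    {"x":0,"y":0,"z":0.04,"ax":0,"ay":0,"az":0},
    {"x":0,"y":0,"z":0,"ax":0,"ay":0,"az":0},
    {"x":0,"y":0,"z":0,"ax":0,"ay":0,"az":0},
    {"x":0,"y":0,"z":0,"ax":0,"ay":0,"az":0},
  ],
)

```text
time_s: 11.6
tool_pos: [0.509, 0.2188, 0.0231]
tool_rot: [180.0, 0.0, 177.4]
force: [0.4, -0.1, -0.0]
grip_width: 0.0571
grasp_force: 20.0
```

Emit:
jog_arm(
  motion=[
    {"x":0,"y":0,"z":0,"ax":0,"ay":0,"az":0},
    {"x":0,"y":0,"z":0,"ax":0,"ay":0,"az":0},
    {"x":0,"y":0,"z":0,"ax":0,"ay":0,"az":0},
    {"x":0,"y":0,"z":0,"ax":0,"ay":0,"az":0},
    {"x":0,"y":0,"z":0,"ax":0,"ay":0,"az":0},
  ],
  claw=0.6,
)

```text
time_s: 12.1
tool_pos: [0.5088, 0.2188, 0.0229]
tool_rot: [180.0, 0.0, 177.4]
force: [0.1, 0.0, 0.4]
grip_width: 0.0697
grasp_force: 0.0
```

Emit:
jog_arm(
  motion=[
    {"x":0,"y":0,"z":-1,"ax":0,"ay":0,"az":0},
    {"x":0,"y":0,"z":-3,"ax":0,"ay":0,"az":0},
    {"x":0,"y":0,"z":-5,"ax":0,"ay":0,"az":0},
    {"x":0,"y":0,"z":-5,"ax":0,"ay":0,"az":0},
    {"x":0,"y":0,"z":-3,"ax":0,"ay":0,"az":0},
  ],
)

```text
time_s: 12.6
tool_pos: [0.5101, 0.2198, 0.1981]
tool_rot: [179.9, 0.3, 177.4]
force: [1.1, 1.1, -0.6]
grip_width: 0.0699
grasp_force: 0.0
```

Emit:
jog_arm(
  motion=[
    {"x":1,"y":0,"z":-2,"ax":0,"ay":0,"az":0},
    {"x":1,"y":0,"z":-1,"ax":0,"ay":0,"az":0},
    {"x":1,"y":0,"z":0,"ax":0,"ay":0,"az":0},
    {"x":0,"y":0,"z":0,"ax":0,"ay":0,"az":0},
    {"x":0,"y":0,"z":0,"ax":0,"ay":0,"az":0},
  ],
  claw=-1,
)

```text
time_s: 13.1
tool_pos: [0.478, 0.2197, 0.2215]
tool_rot: [-179.9, -0.1, 177.4]
force: [0.0, -0.4, 0.3]
grip_width: 0.0376
grasp_force: 0.0
```

```bash
python3 - <<'E'
from h import *
o=env.get_obs();print(o['tool_pos'],o['tool_rot'],o['qpos'],o['grip_width'])
im,p=snap('wrist','w7.png')
for X in ([.509,.219,.059],[.56,.216,.03],[.56,.216,.15],[.6,.216,.14]): print(proj(p,X))
s,_=snap('side','s7.png'); 
cv2.imwrite('pics/c7.png',cv2.copyMakeBorder(cv2.resize(im,(480,360)),0,40,0,0,cv2.BORDER_CONSTANT)[:,:,::-1] if 0 else np.hstack([cv2.resize(im,(480,360)),cv2.resize(s[200:290,240:320],(320,360),interpolation=cv2.INTER_CUBIC)])[:,:,::-1])
E
```

```text
[0.47799764 0.2196943  0.2215387 ] [-1.79930516e+02 -8.79807350e-02  1.77411958e+02] [ -1.95661141   3.92759985 -26.74926829  97.31972683   1.81201902
  79.28842263  58.4198966 ] 0.03764383801848078
[280.54213053 212.01700513]
[279.9864422  241.62075835]
[279.86637293 287.47748697]
[281.5651079  315.62027722]
```

View pics/c7.png

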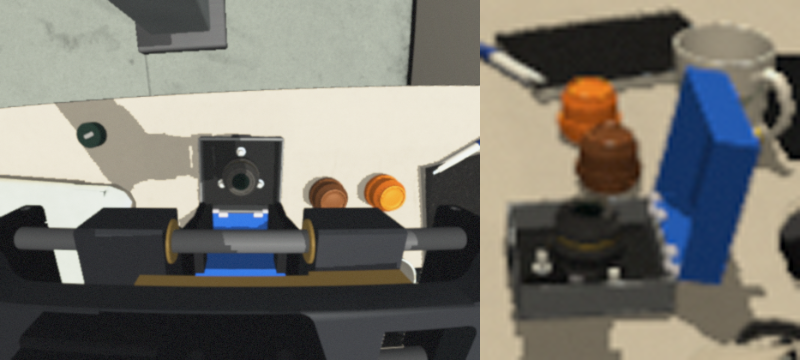

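This view shows the objective seated level between the posts, with the lid leaning back. I've now used all ten pictures, so the rest goes by numbers: lid angle, knob position and the clearance behind the lid.

```bash
python3 - <<'E'
from h import *
pw={'fx':298.3708854900435,'fy':298.3708854900435,'cx':279.9669548659912,'cy':206.90239384733655,'k1':-0.06476611046726675}
# extrinsics of w1 known; w2 = same yaw, shifted
E1=np.array([[9.99999196e-01,3.97434703e-04,-1.20418829e-03,-6.48814481e-01],[-7.06583411e-04,9.63172875e-01,-2.68881969e-01,3.25017498e-02],[1.05297847e-03,2.68882604e-01,9.63172382e-01,-3.89332008e-01],[0,0,0,1]])
d=np.array([.50057841,.1290467,.19298])-[.64954,0,.19243]
E2=E1.copy(); E2[:3,3]-=E1[:3,:3]@d
p1=dict(pw,extrinsics=E1); p2=dict(pw,extrinsics=E2)
ps=env.camera_params('scene')
a=np.deg2rad(-2.7); cx=np.array([np.cos(a),np.sin(a),0]); cy=np.array([-np.sin(a),np.cos(a),0]); C=np.array([.5087,.2194,0])
def aty(p,u,v,y):
    o,dd=ray(p,u,v); s=(y-(o-C)@cy)/(dd@cy); X=o+s*dd; return ((X-C)@cx).round(4),X[2].round(4)
for n,u,v,y in (('outL',450,28,.065),('outR',428,190,-.065),('inL',416,25,.065),('inR',393,188,-.065),('hinge L',345,55,.06),('hingeR',337,165,-.06)): print(n,aty(p2,u,v,y))
for n,u,v in (('wallNE',341,52),('wallNW',239,48),('wallSW',237,164),('wallSE',336,165)):
    X=onz(p2,u,v,.03); print(n,((X-C)@cx).round(4),((X-C)@cy).round(4))
im=np.load('pics/w2.png.npy').astype(int)
m=((im[:,:,0]>130)&(im[:,:,1]>110)&(im[:,:,2]<90)); m[:90]=0;m[150:]=0;m[:,:425]=0;m[:,460:]=0
v,u=np.nonzero(m); print('yellow',len(u),u.min(),u.max(),v.min(),v.max())
for z in(.11,.125): X=onz(p2,u.mean(),v.mean(),z); print('knob',((X-C)@cx),((X-C)@cy))
print('blackknob',tri(ray(p1,305,48),ray(ps,235,227)),'screen',tri(ray(p1,355,103),ray(ps,240,210)), 'farcorner',tri(ray(p1,462,107),ray(ps,225,188)))
X=onz(p1,165,200,.05);print('foot',X, onz(p1,190,153,.05))
E
```

```text
outL (np.float64(0.1226), np.float64(0.1296))
outR (np.float64(0.1222), np.float64(0.1356))
inL (np.float64(0.0951), np.float64(0.1286))
inR (np.float64(0.0915), np.float64(0.1348))
hinge L (np.float64(0.0592), np.float64(0.0322))
hingeR (np.float64(0.0605), np.float64(0.0368))
wallNE 0.055 0.0633
wallNW -0.0565 0.0619
wallSW -0.0568 -0.0654
wallSE 0.0607 -0.0609
yellow 21 438 441 115 127
knob 0.13546138787962086 -0.006454628495611881
knob 0.12761430587451633 -0.007038107934438996
blackknob [0.67474349 0.14819905 0.06139336] screen [0.71623935 0.09038367 0.07842502] farcorner [0.78697762 0.08736553 0.14385205]
foot [ 0.51516566 -0.01107353  0.05      ] [0.54881923 0.04284483 0.05      ]
```

Lid angle is about 1.84 rad. The outer edge is at case x ≈ 0.124, z ≈ 0.135, and the knob is at case y ≈ -0.007. I'll go over the lid and down behind it at case y = +0.045, with the fingers closed.

Emit:
jog_arm(
  motion=[
    {"x":-3.76,"y":0.92,"z":0,"ax":0,"ay":0,"az":0},
    {"x":-3.76,"y":0.92,"z":0,"ax":0,"ay":0,"az":0},
    {"x":-3.76,"y":0.92,"z":0,"ax":0,"ay":0,"az":0},
    {"x":-3.76,"y":0.92,"z":0,"ax":0,"ay":0,"az":0},
    {"x":-3.76,"y":0.92,"z":0,"ax":0,"ay":0,"az":0},
  ],
  claw=-1,
)

```text
time_s: 13.7
tool_pos: [0.6703, 0.2572, 0.2212]
tool_rot: [-180.0, -0.1, 177.4]
force: [-0.4, 1.1, 0.4]
grip_width: 0.0012
grasp_force: 0.0
```

Emit:
jog_arm(
  motion=[
    {"x":0,"y":0,"z":0,"ax":0,"ay":0,"az":0},
    {"x":0,"y":0,"z":3,"ax":0,"ay":0,"az":0},
    {"x":0,"y":0,"z":3,"ax":0,"ay":0,"az":0},
    {"x":0,"y":0,"z":3,"ax":0,"ay":0,"az":0},
    {"x":0,"y":0,"z":1.6,"ax":0,"ay":0,"az":0},
  ],
)

```text
time_s: 14.2
tool_pos: [0.6666, 0.2565, 0.1128]
tool_rot: [-179.9, -0.3, 177.4]
force: [-0.3, 0.5, 0.2]
grip_width: 0.0006
grasp_force: 0.0
```

Emit:
jog_arm(
  motion=[
    {"x":0,"y":0,"z":0,"ax":0,"ay":0,"az":0},
    {"x":0,"y":0,"z":0,"ax":0,"ay":0,"az":0},
    {"x":0,"y":0,"z":0,"ax":0,"ay":0,"az":0},
    {"x":0,"y":0,"z":0,"ax":0,"ay":0,"az":0},
    {"x":0,"y":0,"z":0,"ax":0,"ay":0,"az":0},
  ],
)

```text
time_s: 14.7
tool_pos: [0.6693, 0.2579, 0.1183]
tool_rot: [180.0, 0.1, 177.4]
force: [-0.1, 0.3, -0.3]
grip_width: 0.0001
grasp_force: 0.0
```

Emit:
jog_arm(
  motion=[
    {"x":1.3,"y":0,"z":0.1,"ax":0,"ay":0,"az":0},
    {"x":1.3,"y":0,"z":0.1,"ax":0,"ay":0,"az":0},
    {"x":1.3,"y":0,"z":0.1,"ax":0,"ay":0,"az":0},
    {"x":1.15,"y":0,"z":-0.5,"ax":0,"ay":0,"az":0},
    {"x":1.15,"y":0,"z":-0.5,"ax":0,"ay":0,"az":0},
  ],
)

```text
time_s: 15.2
tool_pos: [0.6062, 0.2605, 0.1246]
tool_rot: [180.0, 0.0, 177.4]
force: [-0.0, 0.4, 1.1]
grip_width: 0.0006
grasp_force: 0.0
```

Emit:
jog_arm(
  motion=[
    {"x":1.25,"y":0,"z":-0.2,"ax":0,"ay":0,"az":0},
    {"x":1.25,"y":0,"z":-0.2,"ax":0,"ay":0,"az":0},
    {"x":1.25,"y":0,"z":0.14,"ax":0,"ay":0,"az":0},
    {"x":1.25,"y":0,"z":0.14,"ax":0,"ay":0,"az":0},
    {"x":0,"y":0,"z":0,"ax":0,"ay":0,"az":0},
  ],
)

```text
time_s: 15.7
tool_pos: [0.5548, 0.2633, 0.1253]
tool_rot: [-180.0, -0.0, 177.5]
force: [-0.1, -0.1, -0.9]
grip_width: 0.0002
grasp_force: 0.0
```

Forces are small, so I'll check numerically whether the lid moved.

```bash
cat > lid.py <<'E'
from h import *
a=np.deg2rad(-2.7); cx=np.array([np.cos(a),np.sin(a),0]); cy=np.array([-np.sin(a),np.cos(a),0]); C=np.array([.5087,.2194,0])
def W(x,y,z): return C+cx*x+cy*y+np.array([0,0,z])
def lidpt(th,r,n,y): return W(.06-r*np.cos(th)+n*np.sin(th),y,.03+r*np.sin(th)+n*np.cos(th))
def blue(im):
    g=im.astype(int); return (g[:,:,2]>70)&(g[:,:,2]>1.6*g[:,:,0])&(g[:,:,2]>1.3*g[:,:,1])
def score(n,f,roi):
    im,p=snap(n,f); m=np.zeros((420,560),bool); m[roi[0]:roi[1],roi[2]:roi[3]]=1; b=blue(im)&m
    v,u=np.nonzero(b); print(n,len(u),u.min(),u.max(),v.min(),v.max())
    for t in (0,.3,.6,.9,1.2,1.84):
        P=np.array([proj(p,lidpt(t,r,q,y)) for r in(0,.12) for q in(0,.035) for y in(-.065,.065)])
        print(t,P.min(0).round(),P.max(0).round())
E
python3 - <<'E'
from lid import *
score('scene','s8.png',(200,300,200,300)); score('side','d8.png',(200,300,225,330))
E
```

```text
scene 644 221 256 224 268
0 [229. 243.] [281. 291.]
0.3 [227. 241.] [280. 284.]
0.6 [225. 241.] [277. 275.]
0.9 [224. 235.] [272. 270.]
1.2 [223. 227.] [265. 270.]
1.84 [215. 219.] [257. 270.]
side 950 237 309 211 270
0 [245. 239.] [289. 271.]
0.3 [247. 231.] [292. 269.]
0.6 [252. 222.] [295. 269.]
0.9 [259. 217.] [298. 269.]
1.2 [269. 214.] [299. 269.]
1.84 [282. 216.] [312. 271.]
```

```bash
python3 - <<'E'
from lid import *
def ext(f,roi):
    im=np.load('pics/'+f+'.npy'); m=np.zeros((420,560),np.uint8); m[roi[0]:roi[1],roi[2]:roi[3]]=1
    n,l,st,c=cv2.connectedComponentsWithStats((blue(im)&(m>0)).astype(np.uint8))
    i=1+np.argmax(st[1:,4]); print(f,st[i],c[i].round(1))
R1=(200,300,200,300);R2=(200,300,225,330)
for f in('scene0.png','s8.png'): ext(f,R1)
for f in('side0.png','d8.png','s7.png'): ext(f,R2)
print(env.get_obs()['tool_pos'])
E
```

```text
scene0.png [ 218  221   39   48 1136] [237.3 243.8]
s8.png [222 229  35  40 602] [239.2 250.8]
side0.png [284 217  26  54 940] [295.9 243. ]
d8.png [284 217  26  54 939] [295.9 243. ]
s7.png [284 217  26  54 939] [295.9 243. ]
[0.5569487  0.262609   0.12544418]
```

```bash
python3 - <<'E'
from lid import *
for n,o in(('side','side0.png'),('scene','scene0.png')):
    im,p=snap(n,n+'9.png'); t=env.get_obs()['tool_pos']
    print(n,'TCP px',proj(p,t).round(),'TCP+7cm',proj(p,t+[0,0,.07]).round(),'outer edge pts',[proj(p,lidpt(1.84,.12,.035,y)).round() for y in(-.065,.065)])
    x,y=proj(p,t).astype(int)
    g=im.astype(int)
    h=lambda q:'B' if q[2]>70 and q[2]>1.6*q[0] and q[2]>1.3*q[1] else ('#' if max(q)<75 else ('+' if max(q)<140 else '.'))
    for r in range(y-40,y+36,2): print(r,''.join(h(q) for q in g[r,x-40:x+50]))
E
```

```text
side TCP px [279. 225.] TCP+7cm [280. 204.] outer edge pts [array([312., 237.]), array([303., 218.])]
184 ...........################################################################+...+++++++++++
186 ...........+#################################################################...++++++++++
188 ............+#################################################################+...++++++++
190 .............+###########################################################..+####+..+++++++
192 ..............+############################################+................+#####+..+++++
194 ................+#####+.++#+.+#############################+..................+#####+...++
196 ..............................+++##########################+....................+####+...+
198 ...............................#+##########################+......................#####+..
200 .................................+#########################+.......................+#####+
202 .................................+#########################..........................+####
204 ................................+###########
[... 5624 characters left out ...]
###########################+++#+...
273 ....................................+#############+.+##########################++++##+....
275 .....................................+###########+...+#######################++++##+......
277 .......................................+##########++++#############...+###++++###+........
279 ..........................................+##+++##########+..+####+...+++++###+...........
281 ............................................+#++++#################++.++#####+............
283 ............................+.................+++++++##############+++####++..............
285 ................++..........++..................+++++++#########++++####+.................
```

The gripper passed just over the lid's edge: in the side view the closed tips sit about 1 cm higher than the nominal TCP. The lid hasn't moved. I'll go back over and retry lower.

Emit:
jog_arm(
  motion=[
    {"x":0,"y":0,"z":-3,"ax":0,"ay":0,"az":0},
    {"x":0,"y":0,"z":-4,"ax":0,"ay":0,"az":0},
    {"x":-3,"y":0,"z":-2,"ax":0,"ay":0,"az":0},
    {"x":-4,"y":0,"z":0,"ax":0,"ay":0,"az":0},
    {"x":-4.5,"y":0,"z":0,"ax":0,"ay":0,"az":0},
  ],
)

```text
time_s: 16.4
tool_pos: [0.6737, 0.2576, 0.2172]
tool_rot: [179.9, 0.2, 177.4]
force: [0.7, 0.2, 0.2]
grip_width: 0.0002
grasp_force: 0.0
```

Emit:
jog_arm(
  motion=[
    {"x":0,"y":0,"z":0,"ax":0,"ay":0,"az":0},
    {"x":0,"y":0,"z":3,"ax":0,"ay":0,"az":0},
    {"x":0,"y":0,"z":4,"ax":0,"ay":0,"az":0},
    {"x":0,"y":0,"z":3,"ax":0,"ay":0,"az":0},
    {"x":0,"y":0,"z":2,"ax":0,"ay":0,"az":0},
  ],
)

```text
time_s: 16.9
tool_pos: [0.6703, 0.2566, 0.0917]
tool_rot: [-179.9, -0.2, 177.4]
force: [0.2, -0.9, -0.1]
grip_width: 0.0005
grasp_force: 0.0
```

Emit:
jog_arm(
  motion=[
    {"x":0,"y":0,"z":0,"ax":0,"ay":0,"az":0},
    {"x":0,"y":0,"z":0,"ax":0,"ay":0,"az":0},
    {"x":0.5,"y":0,"z":0,"ax":0,"ay":0,"az":0},
    {"x":1,"y":0,"z":0,"ax":0,"ay":0,"az":0},
    {"x":1,"y":0,"z":0,"ax":0,"ay":0,"az":0},
  ],
)

```text
time_s: 17.4
tool_pos: [0.6463, 0.2592, 0.0964]
tool_rot: [180.0, 0.1, 177.4]
force: [0.9, 0.2, 0.7]
grip_width: 0.0006
grasp_force: 0.0
```

Emit:
jog_arm(
  motion=[
    {"x":1,"y":0,"z":0,"ax":0,"ay":0,"az":0},
    {"x":1,"y":0,"z":0,"ax":0,"ay":0,"az":0},
    {"x":1,"y":0,"z":0,"ax":0,"ay":0,"az":0},
    {"x":1,"y":0,"z":0,"ax":0,"ay":0,"az":0},
    {"x":1,"y":0,"z":0,"ax":0,"ay":0,"az":0},
  ],
)

```text
time_s: 17.9
tool_pos: [0.5963, 0.2609, 0.0955]
tool_rot: [180.0, 0.1, 177.4]
force: [1.4, -0.3, 2.9]
grip_width: 0.0004
grasp_force: 1.3
```

```bash
python3 - <<'E'
from lid import *
score('side','d10.png',(205,300,240,330))
E
```

```text
side 653 240 299 212 269
0 [245. 239.] [289. 271.]
0.3 [247. 231.] [292. 269.]
0.6 [252. 222.] [295. 269.]
0.9 [259. 217.] [298. 269.]
1.2 [269. 214.] [299. 269.]
1.84 [282. 216.] [312. 271.]
```

The lid is moving now (right edge at column 299, angle about 1.1). Continuing.

Emit:
jog_arm(
  motion=[
    {"x":1,"y":0,"z":0,"ax":0,"ay":0,"az":0},
    {"x":1,"y":0,"z":0,"ax":0,"ay":0,"az":0},
    {"x":1,"y":0,"z":0,"ax":0,"ay":0,"az":0},
    {"x":1,"y":0,"z":0,"ax":0,"ay":0,"az":0},
    {"x":0.5,"y":0,"z":0,"ax":0,"ay":0,"az":0},
  ],
)

```text
time_s: 18.45
tool_pos: [0.55, 0.263, 0.0946]
tool_rot: [-180.0, -0.1, 177.4]
force: [1.8, -0.3, -0.1]
grip_width: 0.0007
grasp_force: 0.5
```

```bash
python3 - <<'E'
from lid import *
score('side','d11.png',(205,300,243,330)); score('scene','s11.png',(200,300,200,300)); print(env.get_obs()['tool_pos'])
E
```

```text
side 812 260 296 219 268
0 [245. 239.] [289. 271.]
0.3 [247. 231.] [292. 269.]
0.6 [252. 222.] [295. 269.]
0.9 [259. 217.] [298. 269.]
1.2 [269. 214.] [299. 269.]
1.84 [282. 216.] [312. 271.]
scene 586 227 271 237 269
0 [229. 243.] [281. 291.]
0.3 [227. 241.] [280. 284.]
0.6 [225. 241.] [277. 275.]
0.9 [224. 235.] [272. 270.]
1.2 [223. 227.] [265. 270.]
1.84 [215. 219.] [257. 270.]
[0.55038299 0.26302086 0.09481411]
```

Emit:
jog_arm(
  motion=[
    {"x":1,"y":0,"z":0,"ax":0,"ay":0,"az":0},
    {"x":1,"y":0,"z":0.2,"ax":0,"ay":0,"az":0},
    {"x":1,"y":0,"z":0.4,"ax":0,"ay":0,"az":0},
    {"x":0.8,"y":0,"z":0.4,"ax":0,"ay":0,"az":0},
    {"x":0.8,"y":0,"z":0.4,"ax":0,"ay":0,"az":0},
  ],
)

```text
time_s: 19.05
tool_pos: [0.5048, 0.265, 0.0806]
tool_rot: [-180.0, -0.0, 177.4]
force: [0.5, -0.7, -0.4]
grip_width: 0.0007
grasp_force: 0.3
```

Emit:
jog_arm(
  motion=[
    {"x":0.6,"y":0,"z":0.4,"ax":0,"ay":0,"az":0},
    {"x":0.5,"y":0,"z":0.4,"ax":0,"ay":0,"az":0},
    {"x":0.3,"y":0,"z":0.4,"ax":0,"ay":0,"az":0},
    {"x":0,"y":0,"z":0.2,"ax":0,"ay":0,"az":0},
    {"x":0,"y":0,"z":0,"ax":0,"ay":0,"az":0},
  ],
)

```text
time_s: 19.55
tool_pos: [0.4916, 0.2655, 0.0666]
tool_rot: [-180.0, -0.0, 177.4]
force: [-0.3, 0.3, -0.9]
grip_width: 0.0001
grasp_force: 0.0
```

```bash
python3 - <<'E'
from lid import *
score('side','d12.png',(205,300,243,330)); score('scene','s12.png',(200,300,200,300)); o=env.get_obs();print(o['tool_pos'],o['force'])
E
```

```text
side 1073 249 291 233 269
0 [245. 239.] [289. 271.]
0.3 [247. 231.] [292. 269.]
0.6 [252. 222.] [295. 269.]
0.9 [259. 217.] [298. 269.]
1.2 [269. 214.] [299. 269.]
1.84 [282. 216.] [312. 271.]
scene 594 234 279 248 282
0 [229. 243.] [281. 291.]
0.3 [227. 241.] [280. 284.]
0.6 [225. 241.] [277. 275.]
0.9 [224. 235.] [272. 270.]
1.2 [223. 227.] [265. 270.]
1.84 [215. 219.] [257. 270.]
[0.49202526 0.26553298 0.06694171] [ 0.78815841 -0.28537163  0.62488695]
```

The angle is about 0.3, so the closed tips are about 15–20 mm higher than the TCP reading. Pressing further down in force-watched steps.

Emit:
jog_arm(
  motion=[
    {"x":0.2,"y":0,"z":0.3,"ax":0,"ay":0,"az":0},
    {"x":0.1,"y":0,"z":0.3,"ax":0,"ay":0,"az":0},
    {"x":0.1,"y":0,"z":0.3,"ax":0,"ay":0,"az":0},
    {"x":0,"y":0,"z":0.1,"ax":0,"ay":0,"az":0},
    {"x":0,"y":0,"z":0,"ax":0,"ay":0,"az":0},
  ],
)

```text
time_s: 20.15
tool_pos: [0.4876, 0.2657, 0.0567]
tool_rot: [-180.0, -0.0, 177.4]
force: [-1.2, 0.6, -1.2]
grip_width: 0.0005
grasp_force: 0.0
```

Emit:
jog_arm(
  motion=[
    {"x":0,"y":0,"z":0.2,"ax":0,"ay":0,"az":0},
    {"x":0,"y":0,"z":0.2,"ax":0,"ay":0,"az":0},
    {"x":0,"y":0,"z":0.1,"ax":0,"ay":0,"az":0},
    {"x":0,"y":0,"z":0,"ax":0,"ay":0,"az":0},
    {"x":0,"y":0,"z":0,"ax":0,"ay":0,"az":0},
  ],
)

```text
time_s: 20.65
tool_pos: [0.4879, 0.2657, 0.052]
tool_rot: [-180.0, 0.0, 177.4]
force: [0.2, -0.1, -0.3]
grip_width: 0.0006
grasp_force: 0.0
```

```bash
python3 - <<'E'
from lid import *
score('side','d13.png',(205,300,243,330)); score('scene','s13.png',(200,300,200,300)); o=env.get_obs();print(o['tool_pos'],o['force'])
E
```

```text
side 1091 248 290 237 269
0 [245. 239.] [289. 271.]
0.3 [247. 231.] [292. 269.]
0.6 [252. 222.] [295. 269.]
0.9 [259. 217.] [298. 269.]
1.2 [269. 214.] [299. 269.]
1.84 [282. 216.] [312. 271.]
scene 601 233 280 250 286
0 [229. 243.] [281. 291.]
0.3 [227. 241.] [280. 284.]
0.6 [225. 241.] [277. 275.]
0.9 [224. 235.] [272. 270.]
1.2 [223. 227.] [265. 270.]
1.84 [215. 219.] [257. 270.]
[0.48793907 0.26574839 0.05204516] [-0.98449666  0.3902989  -0.84958264]
```

```bash
python3 - <<'E'
from lid import *
im=np.load('pics/d13.png.npy'); p=env.camera_params('side'); t=env.get_obs()['tool_pos']
print('TCP',proj(p,t).round(),'pad',proj(p,t+[0,0,.019]).round(),'knobtop th.15',proj(p,lidpt(.15,.098,.051,-.01)).round(),'outer edge',[proj(p,lidpt(.15,.12,.035,y)).round() for y in(-.065,.065)])
g=im.astype(int)
def h(q):
    r,gg,b=q
    if b>70 and b>1.6*r and b>1.3*gg: return 'B'
    if r>110 and gg>80 and b<.5*r: return 'Y'
    return '#' if max(q)<75 else ('+' if max(q)<140 else '.')
for r in range(205,275,1): print(r,''.join(h(q) for q in g[r,235:305]))
E
```

```text
TCP [257. 246.] pad [257. 241.] knobtop th.15 [257. 243.] outer edge [array([250., 256.]), array([247., 235.])]
205 .........+#######################++######################+............
206 .........+##+############################################+............
207 .........+##+##########################################+++............
208 .........+############################################+.+++...........
209 .........############################################+.++++...........
210 ..++.....############################################..++++...........
211 ..BBB...++###########################################+.++++...........
212 ..+BBBBB++##+Y+######################################+..+++...........
213 ...+#BB+..+##+########################################+...............
214 .....+B+...###########################################++..............
215 ......+++..###########################################++++............
216 ........+++###########################################+++++++.........
217 .........+############################################++++++++....++++
218 .........
[... 3561 characters left out ...]
BBBBBBBBB+...............
266 ............#++##BBBBBBBBBBBBBBBBBBBBBBBBBBBBBBBBBBBBB+...............
267 ............#++####++++####BBBBBBBBBBBBBBBBBBBBBBBBBBB+...............
268 ............+++######################+++BBBBBBBBBBBBBB++..............
269 ............+++#############++#######+++##########BBBB++..............
270 ............+###############++#######++++#############+...............
271 ............+########+##############+++++#############................
272 .............+######+++##+###########################+................
273 ..............#######################################++...............
274 ..............#######################################++...............
```

The fingertip (row 239) rests on the lid and the knob (257,246) is clear of it. Pressing on until force builds.

Emit:
jog_arm(
  motion=[
    {"x":0,"y":0,"z":0.2,"ax":0,"ay":0,"az":0},
    {"x":0,"y":0,"z":0.2,"ax":0,"ay":0,"az":0},
    {"x":0,"y":0,"z":0.2,"ax":0,"ay":0,"az":0},
    {"x":0,"y":0,"z":0.2,"ax":0,"ay":0,"az":0},
    {"x":0,"y":0,"z":0,"ax":0,"ay":0,"az":0},
  ],
)

```text
time_s: 21.25
tool_pos: [0.4877, 0.2657, 0.0436]
tool_rot: [-180.0, -0.0, 177.4]
force: [-0.3, 0.0, -0.1]
grip_width: 0.0003
grasp_force: 0.0
```

Emit:
jog_arm(
  motion=[
    {"x":0,"y":0,"z":0.1,"ax":0,"ay":0,"az":0},
    {"x":0,"y":0,"z":0.1,"ax":0,"ay":0,"az":0},
    {"x":0,"y":0,"z":0.1,"ax":0,"ay":0,"az":0},
    {"x":0,"y":0,"z":0,"ax":0,"ay":0,"az":0},
    {"x":0,"y":0,"z":0,"ax":0,"ay":0,"az":0},
  ],
)

```text
time_s: 21.75
tool_pos: [0.488, 0.2657, 0.041]
tool_rot: [-180.0, 0.0, 177.4]
force: [-1.6, -0.2, -0.3]
grip_width: 0.0005
grasp_force: 0.0
```

Emit:
jog_arm(
  motion=[
    {"x":0,"y":0,"z":0.1,"ax":0,"ay":0,"az":0},
    {"x":0,"y":0,"z":0.1,"ax":0,"ay":0,"az":0},
    {"x":0,"y":0,"z":0.1,"ax":0,"ay":0,"az":0},
    {"x":0,"y":0,"z":0,"ax":0,"ay":0,"az":0},
    {"x":0,"y":0,"z":0,"ax":0,"ay":0,"az":0},
  ],
)

```text
time_s: 22.25
tool_pos: [0.488, 0.2658, 0.038]
tool_rot: [-180.0, 0.0, 177.4]
force: [-1.0, 0.3, 0.2]
grip_width: 0.0
grasp_force: 0.0
```

```bash
python3 - <<'E'
from lid import *
score('side','d14.png',(205,300,243,330)); score('scene','s14.png',(200,300,200,300)); o=env.get_obs();print(o['tool_pos'],o['force'])
E
```

```text
side 1098 247 288 240 270
0 [245. 239.] [289. 271.]
0.3 [247. 231.] [292. 269.]
0.6 [252. 222.] [295. 269.]
0.9 [259. 217.] [298. 269.]
1.2 [269. 214.] [299. 269.]
1.84 [282. 216.] [312. 271.]
scene 636 233 281 252 289
0 [229. 243.] [281. 291.]
0.3 [227. 241.] [280. 284.]
0.6 [225. 241.] [277. 275.]
0.9 [224. 235.] [272. 270.]
1.2 [223. 227.] [265. 270.]
1.84 [215. 219.] [257. 270.]
[0.48797738 0.26571898 0.03802368] [ 0.38155615 -1.06147676  0.22715814]
```

Emit:
jog_arm(
  motion=[
    {"x":0,"y":0,"z":0.1,"ax":0,"ay":0,"az":0},
    {"x":0,"y":0,"z":0.1,"ax":0,"ay":0,"az":0},
    {"x":0,"y":0,"z":0.1,"ax":0,"ay":0,"az":0},
    {"x":0,"y":0,"z":0,"ax":0,"ay":0,"az":0},
    {"x":0,"y":0,"z":0,"ax":0,"ay":0,"az":0},
  ],
)

```text
time_s: 22.85
tool_pos: [0.4878, 0.2659, 0.0361]
tool_rot: [-180.0, 0.0, 177.4]
force: [-3.3, -0.5, 7.9]
grip_width: 0.0005
grasp_force: 3.8
```

Emit:
jog_arm(
  motion=[
    {"x":0,"y":0,"z":0.1,"ax":0,"ay":0,"az":0},
    {"x":0,"y":0,"z":0.05,"ax":0,"ay":0,"az":0},
    {"x":0,"y":0,"z":0,"ax":0,"ay":0,"az":0},
    {"x":0,"y":0,"z":0,"ax":0,"ay":0,"az":0},
    {"x":0,"y":0,"z":0,"ax":0,"ay":0,"az":0},
  ],
)

```text
time_s: 23.35
tool_pos: [0.4878, 0.2659, 0.0359]
tool_rot: [-179.9, 0.0, 177.4]
force: [-5.7, -4.3, 16.2]
grip_width: 0.0006
grasp_force: 8.0
```

```bash
python3 - <<'E'
from lid import *
ps=env.camera_params('scene');pd=env.camera_params('side')
for t in(0,.03,.06,.1): print(t,[proj(q,lidpt(t,.12,.035,y)).round(1) for q in(ps,pd) for y in(-.065,.065)])
for f,roi in(('s14.png',(200,300,200,300)),('d14.png',(205,300,243,330))):
    im=np.load('pics/'+f+'.npy')
im1,_=snap('scene','s15.png'); im2,_=snap('side','d15.png')
for im,roi in((np.load('pics/s14.png.npy'),(200,300,200,300)),(im1,(200,300,200,300)),(np.load('pics/d14.png.npy'),(205,300,243,330)),(im2,(205,300,243,330))):
    b=blue(im); m=np.zeros_like(b); m[roi[0]:roi[1],roi[2]:roi[3]]=1; v,u=np.nonzero(b&m)
    print('colmin',u.min(),v[u==u.min()].mean(),'rowmax',v.max(),u[v==v.max()].mean(),'rowmin',v.min(),u[v==v.min()].mean(),'colmax',u.max(),v[u==u.max()].mean())
x,y=245,255
def h(q):
    r,gg,b=q
    if b>70 and b>1.6*r and b>1.3*gg: return 'B'
    if r>110 and gg>80 and b<.5*r: return 'Y'
    return '#' if max(q)<75 else ('+' if max(q)<140 else '.')
g=im2.astype(int)
for r in range(234,285): print(r,''.join(h(q) for q in g[r,240:300]))
E
```

```text
0 [array([281.5, 262. ]), array([253.8, 284.6]), array([248.2, 261.2]), array([245.3, 240.1])]
0.03 [array([281.3, 261.1]), array([253.5, 283.7]), array([248.6, 260.1]), array([245.7, 239.1])]
0.06 [array([281. , 260.3]), array([253.2, 282.9]), array([249., 259.]), array([246. , 238.2])]
0.1 [array([280.7, 259.2]), array([252.8, 281.7]), array([249.6, 257.6]), array([246.6, 236.9])]
colmin 233 263.5 rowmax 289 254.0 rowmin 252 266.5 colmax 281 263.0
colmin 233 264.5 rowmax 290 254.5 rowmin 252 266.5 colmax 281 263.5
colmin 247 247.0 rowmax 270 260.04347826086956 rowmin 240 273.5 colmax 288 263.5
colmin 247 248.0 rowmax 271 254.0909090909091 rowmin 240 273.5 colmax 288 264.0
234 ........+########################++++++...........++++++++.+
235 ........+########################++++++...........++++++++++
236 ........+#+++########++++##+++#+++++++++.........+++++++++++
237 ..............+######+...+++++++++++++++..........++++++++++
238 ..............+######+...##+++++++++++#+..........++++++++++
239 ..............+######+..+###+++++#+##+++...........+++++++++
240 ..............+######+.
[... 2197 characters left out ...]
######################################++..........
275 .........#######################################++..........
276 .........######################################+++..........
277 .........#######################+###############++..........
278 ........+######################++++++++++++++++++++.........
279 .......+++###++++++++++++++++++++++++++++++++++++...........
280 ......+++++++++++++++++++++++++++++++++++++++++++...........
281 .....++++++++++++++++++++++++++++++++++++++++++.............
282 ....++++++++++++++++++++++++++++++++++++++++................
283 ...++++++++++++++++++++++++++++++++++++++++.................
284 .++++++++++++++++++++++++++++++++++++++++++.................
```

The lid is shut: the front corner sits where angle 0 predicts, and it holds under 16 N. Next I lift, go to the right side of the knob, and measure the knob without the finger in the way.

Emit:
jog_arm(
  motion=[
    {"x":0,"y":0,"z":-1.5,"ax":0,"ay":0,"az":0},
    {"x":0,"y":0,"z":-3.5,"ax":0,"ay":0,"az":0},
    {"x":0.5,"y":-3.5,"z":0,"ax":0,"ay":0,"az":0},
    {"x":0.5,"y":-3.5,"z":0,"ax":0,"ay":0,"az":0},
    {"x":0.5,"y":-3.5,"z":0,"ax":0,"ay":0,"az":0},
  ],
)

```text
time_s: 23.95
tool_pos: [0.4683, 0.1607, 0.0842]
tool_rot: [180.0, 0.1, 177.4]
force: [-0.4, -0.9, -0.9]
grip_width: 0.0007
grasp_force: 0.0
```

Emit:
jog_arm(
  motion=[
    {"x":0,"y":0,"z":0,"ax":0,"ay":0,"az":0},
    {"x":0,"y":0,"z":0,"ax":0,"ay":0,"az":0},
    {"x":0,"y":0,"z":0,"ax":0,"ay":0,"az":0},
    {"x":0,"y":0,"z":0,"ax":0,"ay":0,"az":0},
    {"x":0,"y":0,"z":0,"ax":0,"ay":0,"az":0},
  ],
)

```text
time_s: 24.45
tool_pos: [0.4681, 0.1628, 0.0835]
tool_rot: [180.0, -0.0, 177.5]
force: [-0.4, -0.6, -0.0]
grip_width: 0.0006
grasp_force: 0.0
```

```bash
cat > knob.py <<'E'
from lid import *
def yel(im):
    g=im.astype(int); return (g[:,:,0]>100)&(g[:,:,1]>75)&(g[:,:,2]<.5*g[:,:,0])
def knob(n,f):
    im,p=snap(n,f); b=yel(im).astype(np.uint8); k,l,st,c=cv2.connectedComponentsWithStats(b)
    for i in range(1,k):
        if st[i,4]<5: continue
        X=onz(p,*c[i],.075)-C; q=np.array([X@cx,X@cy])
        if abs(q[0])<.07 and abs(q[1])<.08: print(n,st[i],c[i].round(1),'case xy',q.round(4))
E
python3 - <<'E'
from knob import *
knob('wrist','w16.png');knob('scene','s16.png');knob('side','d16.png')
p=env.camera_params('wrist'); print([proj(p,W(-.038,y,z)).round() for y in (-.012,.012) for z in(.065,.081)])
o=env.get_obs();print(o['tool_pos'],o['force'])
E
```

```text
wrist [335 220  30  23 535] [349.7 230.1] case xy [-0.0393 -0.0087]
wrist [262 258   5  26  94] [263.6 269.2] case xy [-0.0084 -0.0703]
wrist [294 258   5  50 147] [296.5 282.5] case xy [ 0.0025 -0.0458]
wrist [262 289   4  18  64] [263.4 297.8] case xy [ 0.0158 -0.0707]
wrist [  90  317  318   16 3474] [265.3 325.9] case xy [ 0.0414 -0.0696]
scene [262 265   7   6  25] [264.8 267.5] case xy [-0.0418 -0.0039]
side [253 248   5   5  21] [254.6 250.1] case xy [-0.0373 -0.0193]
[array([343., 227.]), array([348., 235.]), array([375., 227.]), array([382., 235.])]
[0.46802192 0.16217505 0.08343313] [-0.34457451  0.46213177  0.30367279]
```

Knob centre is at case (-0.038, -0.011). Down to just above the lid's face, then push +y.

Emit:
jog_arm(
  motion=[
    {"x":0,"y":0,"z":1.5,"ax":0,"ay":0,"az":0},
    {"x":0,"y":0,"z":1.5,"ax":0,"ay":0,"az":0},
    {"x":0,"y":0,"z":0.8,"ax":0,"ay":0,"az":0},
    {"x":0,"y":0,"z":0.4,"ax":0,"ay":0,"az":0},
    {"x":0,"y":0,"z":0,"ax":0,"ay":0,"az":0},
  ],
)

```text
time_s: 25.1
tool_pos: [0.4679, 0.1616, 0.0412]
tool_rot: [-180.0, -0.0, 177.4]
force: [0.3, 0.1, -0.4]
grip_width: 0.0006
grasp_force: 0.0
```

Emit:
jog_arm(
  motion=[
    {"x":0,"y":0.5,"z":0,"ax":0,"ay":0,"az":0},
    {"x":0,"y":0.5,"z":0,"ax":0,"ay":0,"az":0},
    {"x":0,"y":0.5,"z":0,"ax":0,"ay":0,"az":0},
    {"x":0,"y":0.5,"z":0,"ax":0,"ay":0,"az":0},
    {"x":0,"y":0.5,"z":0,"ax":0,"ay":0,"az":0},
  ],
)

```text
time_s: 25.6
tool_pos: [0.4694, 0.1872, 0.0417]
tool_rot: [180.0, 0.0, 177.4]
force: [-0.5, -0.3, 0.4]
grip_width: 0.0004
grasp_force: 0.0
```

Emit:
jog_arm(
  motion=[
    {"x":0,"y":0.3,"z":0,"ax":0,"ay":0,"az":0},
    {"x":0,"y":0.3,"z":0,"ax":0,"ay":0,"az":0},
    {"x":0,"y":0.3,"z":0,"ax":0,"ay":0,"az":0},
    {"x":0,"y":0.3,"z":0,"ax":0,"ay":0,"az":0},
    {"x":0,"y":0,"z":0,"ax":0,"ay":0,"az":0},
  ],
)

```text
time_s: 26.1
tool_pos: [0.4698, 0.1989, 0.0416]
tool_rot: [180.0, 0.0, 177.4]
force: [-0.8, -0.4, 0.1]
grip_width: 0.0004
grasp_force: 0.0
```

```bash
python3 - <<'E'
from knob import *
knob('wrist','w17.png');knob('scene','s17.png');knob('side','d17.png')
o=env.get_obs();print(o['tool_pos'],o['force'])
E
```

```text
wrist [305 242   5   1   5] [307. 242.] case xy [-0.0474 -0.0069]
wrist [311 242  13   1  13] [317. 242.] case xy [-0.0474 -0.0012]
wrist [262 257   5  27  95] [263.7 269.2] case xy [-0.0303 -0.0317]
wrist [294 259   5  49 148] [296.5 282.7] case xy [-0.0215 -0.0124]
wrist [262 290   4  17  59] [263.4 298. ] case xy [-0.011  -0.0321]
wrist [  90  317  318   16 3509] [264.7 325.9] case xy [ 0.009  -0.0316]
scene [262 265   7   6  30] [264.8 267.4] case xy [-0.0415 -0.0039]
[0.46980417 0.1984573  0.0415353 ] [-0.49284341 -0.10398427  0.26569261]
```

Emit:
jog_arm(
  motion=[
    {"x":0,"y":0.3,"z":0,"ax":0,"ay":0,"az":0},
    {"x":0,"y":0.3,"z":0,"ax":0,"ay":0,"az":0},
    {"x":0,"y":0.3,"z":0,"ax":0,"ay":0,"az":0},
    {"x":0,"y":0,"z":0,"ax":0,"ay":0,"az":0},
    {"x":0,"y":0,"z":0,"ax":0,"ay":0,"az":0},
  ],
)

```text
time_s: 26.75
tool_pos: [0.4701, 0.208, 0.0416]
tool_rot: [180.0, -0.0, 177.4]
force: [-1.0, -0.4, 0.0]
grip_width: 0.0005
grasp_force: 0.0
```

```bash
python3 - <<'E'
from knob import *
knob('scene','s18.png');knob('side','d18.png')
o=env.get_obs();print(o['tool_pos'],o['force'])
E
```

```text
scene [259 266   8   7  32] [262.4 269.1] case xy [-0.0407  0.0064]
[0.47018007 0.20773955 0.0416074 ] [-0.02038342 -0.34973468  0.3788078 ]
```

The knob moved about 10 mm. Continuing to the stop.

Emit:
jog_arm(
  motion=[
    {"x":0,"y":0.3,"z":0,"ax":0,"ay":0,"az":0},
    {"x":0,"y":0.3,"z":0,"ax":0,"ay":0,"az":0},
    {"x":0,"y":0.3,"z":0,"ax":0,"ay":0,"az":0},
    {"x":0,"y":0.2,"z":0,"ax":0,"ay":0,"az":0},
    {"x":0,"y":0,"z":0,"ax":0,"ay":0,"az":0},
  ],
)

```text
time_s: 27.35
tool_pos: [0.4707, 0.2169, 0.0415]
tool_rot: [-179.8, -0.0, 177.4]
force: [-1.2, -5.1, 1.5]
grip_width: 0.0004
grasp_force: 2.3
```

Emit:
jog_arm(
  motion=[
    {"x":0,"y":0.1,"z":0,"ax":0,"ay":0,"az":0},
    {"x":0,"y":0.1,"z":0,"ax":0,"ay":0,"az":0},
    {"x":0,"y":0.1,"z":0,"ax":0,"ay":0,"az":0},
    {"x":0,"y":0,"z":0,"ax":0,"ay":0,"az":0},
    {"x":0,"y":0,"z":0,"ax":0,"ay":0,"az":0},
  ],
)

```text
time_s: 27.85
tool_pos: [0.4706, 0.217, 0.0415]
tool_rot: [-179.6, -0.1, 177.3]
force: [-2.1, -10.9, 6.1]
grip_width: 0.0007
grasp_force: 5.2
```

```bash
python3 - <<'E'
from knob import *
knob('scene','s19.png')
o=env.get_obs();print(o['tool_pos'],o['force'])
E
```

```text
scene [258 268   7   6  29] [260.8 270.4] case xy [-0.0409  0.014 ]
[0.4706406  0.21695931 0.04147249] [ -1.78872523 -10.26941769   6.3027713 ]
```

A hard stop at 11 N, but the scene view suggests about 18–20 mm of travel. I'll back off and measure with the wrist camera from the earlier pose.

Emit:
jog_arm(
  motion=[
    {"x":0,"y":-0.5,"z":0,"ax":0,"ay":0,"az":0},
    {"x":0,"y":-1.1,"z":0,"ax":0,"ay":0,"az":0},
    {"x":0,"y":-1.5,"z":-1.2,"ax":0,"ay":0,"az":0},
    {"x":0,"y":-1.5,"z":-2,"ax":0,"ay":0,"az":0},
    {"x":0,"y":-1.2,"z":-1,"ax":0,"ay":0,"az":0},
  ],
)

```text
time_s: 28.4
tool_pos: [0.4688, 0.1633, 0.0849]
tool_rot: [179.9, 0.1, 177.4]
force: [-0.3, 1.2, -0.4]
grip_width: 0.0005
grasp_force: 0.0
```

Emit:
jog_arm(
  motion=[
    {"x":0,"y":0,"z":0,"ax":0,"ay":0,"az":0},
    {"x":0,"y":0,"z":0,"ax":0,"ay":0,"az":0},
    {"x":0,"y":0,"z":0,"ax":0,"ay":0,"az":0},
    {"x":0,"y":0,"z":0,"ax":0,"ay":0,"az":0},
    {"x":0,"y":0,"z":0,"ax":0,"ay":0,"az":0},
  ],
)

```text
time_s: 28.9
tool_pos: [0.4677, 0.1641, 0.083]
tool_rot: [180.0, -0.1, 177.5]
force: [0.0, -0.1, -0.1]
grip_width: 0.0004
grasp_force: 0.0
```

```bash
python3 - <<'E'
from knob import *
knob('wrist','w20.png');knob('scene','s20.png');knob('side','d20.png')
o=env.get_obs();print(o['tool_pos'],o['force'])
im=np.load('pics/w20.png.npy').astype(int); im0=np.load('pics/w16.png.npy').astype(int)
def h(q):
    r,gg,b=q
    if b>70 and b>1.6*r and b>1.3*gg: return 'B'
    if r>100 and gg>75 and b<.5*r: return 'Y'
    return '#' if max(q)<75 else ('+' if max(q)<140 else '.')
for k in(im0,im):
    print()
    for r in range(190,262,4): print(r,''.join(h(q) for q in k[r,300:440:2]))
E
```

```text
wrist [358 221  30  22 507] [372.  230.7] case xy [-0.0394  0.0085]
wrist [385 232   3  12  19] [386.1 238.8] case xy [-0.0332  0.0194]
wrist [262 258   5  26  95] [263.7 269.7] case xy [-0.0087 -0.0689]
wrist [294 258   5  50 146] [296.5 282.9] case xy [ 0.0021 -0.0445]
wrist [262 288   4  19  70] [263.5 297. ] case xy [ 0.0143 -0.0693]
wrist [  90  317  318   16 3462] [265.8 325.9] case xy [ 0.0405 -0.0679]
scene [258 268   7   6  26] [260.8 270.7] case xy [-0.0416  0.0147]
side [252 248   5   2   9] [254.2 248.6] case xy [-0.0377 -0.0099]
[0.46803864 0.16384244 0.08328672] [ 0.0613873  -0.01913836  0.4288009 ]

190 BBBBBBBBBBBBBBBBBBBBBBBBBBBBBBBBBBBBBBBBBBBBBBBBBBBBBBB+++++++........
194 BBBBBBBBBBBBBBBBBBBBBBBBBBBBBBBBBBBBBBBBBBBBBBBBBBBBBBBBBBBBBBBBB+....
198 BBBBBBBBBBBBBBBBBBBBBBBBBBBBBBBBBBBBBBBBBBBBBBBBBBBBBBBBBBBBBBBBBBBBB+
202 BBBBBBBBBBBBBBBBBBBBBBBBBBBBBBBBBBBBBBBBBBBBBBBBBBBBBBBBBBBBBBBBBBBBBB
206 BBBBBBBBBBBBBBBBBBBBBBBBBBBBBBBBBBBBBBBBBBBBBBBBBBBBBBBBBBBBBBBBBBBBBB
210 BBBBBBBBBBBBBBBBBBBBBBBBBBBBBBBBBBBBBBBBBBBBBBBBBBBBBBBBBBBBBBBBBBBBBB
214 BBBBBBBBBB##############
[... 1522 characters left out ...]
BBBBBBBBBBBBBBBBBBBBBBBBB
226 BBBBBBBBBBBBBBBBBBBBBBBBBBBBB+YYYYYYYYYYYYYY.BBBBBBBBBBBBBBBBBBBBBBBBB
230 BBBBBBBBBBBBBBBBBBBBBBBBBBBBB.YYYYYYY+YY+YY+.BBBBBBBBBBBBBBBBBBBBBBBBB
234 BBBBBBBBBBBBBBBBBBBBBBBBBBBBBYYYYYYYY+YY+YYY.BBBBBBBBBBBBBBBBBBBBBBBBB
238 BBBBBBBBBBBBBBBBBBBBBBBBBBBBB.YYYYYYYYYYYY+Y.BBBBBBBBBBBBBBBBBBBBBBBB.
242 BBBBBBBB##########################YY+YY#YY+Y+##BBBBBBBBBBBBBBBBBBBBBB.
246 ###########################################BBBBBBBBBBBBBBBBBBBBBBBBBB.
250 #############################################BBBBBBBBBBBBBBBBBBBBBBB..
254 ###############################################BBBBBBBBBBBBBBBBBBBBB..
258 #################################################BBBBBBBBBBBBBBBBBBB..
```

The travel so far measures about 17 mm of 24, so the fingertip may have caught on the catch's guide. I'll push again with the tip 4 mm higher.

Emit:
jog_arm(
  motion=[
    {"x":0,"y":0.5,"z":1.5,"ax":0,"ay":0,"az":0},
    {"x":0,"y":1,"z":1.5,"ax":0,"ay":0,"az":0},
    {"x":0,"y":1,"z":0.8,"ax":0,"ay":0,"az":0},
    {"x":0,"y":1,"z":0,"ax":0,"ay":0,"az":0},
    {"x":0,"y":0.8,"z":0,"ax":0,"ay":0,"az":0},
  ],
)

```text
time_s: 29.55
tool_pos: [0.4703, 0.2078, 0.0458]
tool_rot: [180.0, 0.0, 177.4]
force: [0.3, -0.4, -0.3]
grip_width: 0.0006
grasp_force: 0.0
```

Emit:
jog_arm(
  motion=[
    {"x":0,"y":0.3,"z":0,"ax":0,"ay":0,"az":0},
    {"x":0,"y":0.3,"z":0,"ax":0,"ay":0,"az":0},
    {"x":0,"y":0.3,"z":0,"ax":0,"ay":0,"az":0},
    {"x":0,"y":0.2,"z":0,"ax":0,"ay":0,"az":0},
    {"x":0,"y":0,"z":0,"ax":0,"ay":0,"az":0},
  ],
)

```text
time_s: 30.05
tool_pos: [0.4709, 0.2169, 0.0457]
tool_rot: [-179.9, 0.0, 177.4]
force: [-0.6, -1.6, 0.6]
grip_width: 0.0004
grasp_force: 0.7
```

Emit:
jog_arm(
  motion=[
    {"x":0,"y":0.1,"z":0,"ax":0,"ay":0,"az":0},
    {"x":0,"y":0.1,"z":0,"ax":0,"ay":0,"az":0},
    {"x":0,"y":0,"z":0,"ax":0,"ay":0,"az":0},
    {"x":0,"y":0,"z":0,"ax":0,"ay":0,"az":0},
    {"x":0,"y":0,"z":0,"ax":0,"ay":0,"az":0},
  ],
)

```text
time_s: 30.55
tool_pos: [0.4709, 0.217, 0.0456]
tool_rot: [-179.8, -0.0, 177.3]
force: [-1.7, -6.6, 4.1]
grip_width: 0.0003
grasp_force: 3.1
```

```bash
python3 - <<'E'
from knob import *
knob('scene','s21.png')
o=env.get_obs();print(o['tool_pos'],o['force'])
E
```

```text
scene [258 268   7   6  30] [260.9 270.6] case xy [-0.0416  0.0142]
[0.47091513 0.21699991 0.04564832] [ 0.04819768 -5.83434793  3.62884935]
```

The stop is at the same place again. I'll check whether the lid is truly at zero (a gap could block the catch) and where the knob sits relative to the lid.

```bash
python3 - <<'E'
from knob import *
im,p=snap('side','d22.png'); b=blue(im)
rows=[(u,np.nonzero(b[255:285,u])[0].max()+255) for u in range(250,288)]
u,v=np.array(rows).T; print('bottom rows',v)
for t in(0,.03,.06,.1):
    print(t,'bottom near',[proj(p,lidpt(t,r,0,-.065)).round(1) for r in(.12,.08,.04,0)])
# scene: front-face lower edge
im,p=snap('scene','s22.png'); b=blue(im)
print([(u,np.nonzero(b[255:300,u])[0].max()+255) for u in range(234,282,4)])
for t in(0,.03,.06,.1): print(t,[proj(p,lidpt(t,.12,0,y)).round(1) for y in(-.065,0,.065)])
# knob relative to case in scene: prediction
for y in(-.012,0,.006,.012): print(y,proj(p,W(-.038,y,.075)).round(1))
E
```

```text
bottom rows [271 271 271 271 271 271 271 270 271 270 271 270 270 270 270 270 270 270
 270 270 270 270 270 270 270 270 270 270 269 269 269 269 269 269 269 269
 269 269]
0 bottom near [array([248.3, 271.3]), array([261.7, 270.6]), array([275. , 269.9]), array([288.2, 269.2])]
0.03 bottom near [array([248.3, 270.3]), array([261.7, 269.9]), array([275. , 269.6]), array([288.2, 269.2])]
0.06 bottom near [array([248.3, 269.3]), array([261.8, 269.3]), array([275. , 269.2]), array([288.2, 269.2])]
0.1 bottom near [array([248.4, 267.9]), array([261.9, 268.3]), array([275.1, 268.8]), array([288.2, 269.2])]
[(234, np.int64(273)), (238, np.int64(276)), (242, np.int64(279)), (246, np.int64(283)), (250, np.int64(286)), (254, np.int64(290)), (258, np.int64(287)), (262, np.int64(284)), (266, np.int64(280)), (270, np.int64(277)), (274, np.int64(274)), (278, np.int64(271))]
0 [array([281.4, 268.2]), array([267.9, 279.2]), array([254. , 290.7])]
0.03 [array([281.4, 267.6]), array([267.9, 278.6]), array([254. , 290.1])]
0.06 [array([281.3, 266.9]), array([267.9, 278. ]), array([253.9, 289.4])]
0.1 [array([281.3, 266. ]), array([267.8, 277. ]), array([253.8, 288.5])]
-0.012 [265.8 265.4]
0 [263.2 267.5]
0.006 [261.9 268.5]
0.012 [260.6 269.6]
```

The lid matches angle 0 at both ends. I'll measure the knob against the lid's own edges from directly above.

Emit:
jog_arm(
  motion=[
    {"x":0,"y":-0.8,"z":0,"ax":0,"ay":0,"az":0},
    {"x":0,"y":0,"z":-3,"ax":0,"ay":0,"az":0},
    {"x":-1.5,"y":0.4,"z":-4,"ax":0,"ay":0,"az":0},
    {"x":-2,"y":0.8,"z":-4,"ax":0,"ay":0,"az":0},
    {"x":-1.5,"y":0,"z":-1,"ax":0,"ay":0,"az":0},
  ],
)

```text
time_s: 31.2
tool_pos: [0.5241, 0.2242, 0.1709]
tool_rot: [179.7, 0.5, 177.5]
force: [0.3, 1.3, 0.1]
grip_width: 0.0006
grasp_force: 0.0
```

Emit:
jog_arm(
  motion=[
    {"x":0,"y":0,"z":0,"ax":0,"ay":0,"az":0},
    {"x":0,"y":0,"z":0,"ax":0,"ay":0,"az":0},
    {"x":0,"y":0,"z":0,"ax":0,"ay":0,"az":0},
    {"x":0,"y":0,"z":0,"ax":0,"ay":0,"az":0},
    {"x":0,"y":0,"z":0,"ax":0,"ay":0,"az":0},
  ],
)

```text
time_s: 31.7
tool_pos: [0.52, 0.2212, 0.1647]
tool_rot: [-180.0, -0.1, 177.4]
force: [0.3, -0.5, 0.1]
grip_width: 0.0005
grasp_force: 0.0
```

```bash
python3 - <<'E'
from knob import *
im,p=snap('wrist','w23.png'); o=env.get_obs(); print(o['tool_pos'])
print('pred knob y0,.012',proj(p,W(-.038,0,.081)),proj(p,W(-.038,.012,.081)),'edges',proj(p,W(-.038,-.065,.065)),proj(p,W(-.038,.065,.065)))
r0=int(proj(p,W(-.038,0,.081))[1]); g=im.astype(int)
def h(q):
    r,gg,b=q
    if r>100 and gg>75 and b<.5*r: return 'Y'
    if b>70 and b>1.6*r and b>1.3*gg: return 'B'
    return '#' if max(q)<75 else ('+' if max(q)<140 else '.')
for r in range(r0-28,r0+32,3): print(r,''.join(h(q) for q in g[r,150:420:2]))
b=blue(im)|yel(im)
for r in (r0-20,r0-10): u=np.nonzero(blue(im)[r,150:420])[0]+150; print(r,'blue',u.min(),u.max())
y=yel(im); 
for r in range(r0-8,r0+12,2):
    u=np.nonzero(y[r,150:420])[0]+150
    if len(u): print(r,'yel',u.min(),u.max())
E
```

```text
[0.52019861 0.22120016 0.16499507]
pred knob y0,.012 [277.46702908 152.16987355] [290.6440421  152.20908437] edges [210.32379255 150.68562723] [344.9360013  151.01587454]
124 ..........................................................+++++..+.....................................................................
127 ........................................................++BBBBBBBB+BB++................................................................
130 ..............................BBBBBBBBBBBBBBBBBBBBBBBBBBBBBBBBBBBBBBBBBBBBBBBBBBBBBBBBBBBBBBBBBBBB.....................................
133 ..............................BBBBBBBBBBBBBBBBBBBBBBBBBBBBBBBBBBBBBBBBBBBBBBBBBBBBBBBBBBBBBBBBBBBB.....................................
136 ...............................BBBBBBBBBBBBBBBBBBBBBBBBBBBBBBBBBBBBBBBBBBBBBBBBBBBBBBBBBBBBBBBBBBB.....................................
139 ...............................BBBBBBBBBBBBBBBBBBBBBBBBBBBBBBBBBBBBBBBBBBBBBBBBBBBBBBBBBBBBBBBBBBB.....................................
142 ...............................BBBBBBBBBBBBBBBBBBBBBBBBBBBBB+++B+++++++++++++++BBBBBB
[... 1332 characters left out ...]
...............BBBBBBBBBBBBBBBBBBBBBBBBBBBBBBBBBBBBBBBBBBBBBBBBBBBBBBBBBBBBBBBBB......................................
175 ...............................+BBBBBBBBBBBBBBBBBBBBBBBBBBBBBBBBBBBBBBBBBBBBBBBBBBBBBBBBBBBBBBBBB......................................
178 ...............................+BBBBBBBBBBBBBBBBBBBBBBBBBBBBBBBBBBBBBBBBBBBBBBBBBBBBBBBBBBBBBBBBB......................................
181 ................................BBBBBBBBBBBBBBBBBBBBBBBBBBBBBBBBBBBBBBBBBBBBBBBBBBBBBBBBBBBBBBBBB......................................
132 blue 210 345
142 blue 211 344
146 yel 280 300
148 yel 280 300
150 yel 280 300
152 yel 280 300
154 yel 280 300
156 yel 280 300
158 yel 281 300
160 yel 284 297
```

From directly above, the lid edges are at 211 and 344 and the knob at 280–302, so the knob is at y ≈ +12 mm, consistent with a ±12 mm slide. The start position remains unclear (about -7 to -11 mm). I'll push the knob back to its other stop to learn the true range, then lock it again.

Emit:
jog_arm(
  motion=[
    {"x":2,"y":2.1,"z":1,"ax":0,"ay":0,"az":0},
    {"x":2,"y":2.2,"z":2,"ax":0,"ay":0,"az":0},
    {"x":0.95,"y":1,"z":3,"ax":0,"ay":0,"az":0},
    {"x":0,"y":0,"z":3,"ax":0,"ay":0,"az":0},
    {"x":0,"y":0,"z":2,"ax":0,"ay":0,"az":0},
  ],
)

```text
time_s: 32.25
tool_pos: [0.4721, 0.2765, 0.0535]
tool_rot: [-179.9, -0.1, 177.5]
force: [-0.0, 0.1, -0.6]
grip_width: 0.0007
grasp_force: 0.0
```

Emit:
jog_arm(
  motion=[
    {"x":0,"y":0,"z":0.8,"ax":0,"ay":0,"az":0},
    {"x":0,"y":0,"z":0.4,"ax":0,"ay":0,"az":0},
    {"x":0,"y":0,"z":0,"ax":0,"ay":0,"az":0},
    {"x":0,"y":-0.6,"z":0,"ax":0,"ay":0,"az":0},
    {"x":0,"y":-0.6,"z":0,"ax":0,"ay":0,"az":0},
  ],
)

```text
time_s: 32.75
tool_pos: [0.4741, 0.2644, 0.0446]
tool_rot: [180.0, 0.1, 177.4]
force: [0.9, -0.4, 0.3]
grip_width: 0.0003
grasp_force: 0.0
```

Emit:
jog_arm(
  motion=[
    {"x":0,"y":-0.6,"z":0,"ax":0,"ay":0,"az":0},
    {"x":0,"y":-0.6,"z":0,"ax":0,"ay":0,"az":0},
    {"x":0,"y":-0.6,"z":0,"ax":0,"ay":0,"az":0},
    {"x":0,"y":-0.5,"z":0,"ax":0,"ay":0,"az":0},
    {"x":0,"y":0,"z":0,"ax":0,"ay":0,"az":0},
  ],
)

```text
time_s: 33.25
tool_pos: [0.4724, 0.2405, 0.0436]
tool_rot: [-180.0, 0.0, 177.3]
force: [-0.4, 0.5, -0.2]
grip_width: 0.0004
grasp_force: 0.0
```

```bash
python3 - <<'E'
from knob import *
knob('scene','s24.png')
o=env.get_obs();print(o['tool_pos'],o['force'])
E
```

```text
scene [246 255   3   3   5] [246.8 255.8] case xy [0.0367 0.0045]
scene [264 268   2   3   6] [264.5 269. ] case xy [-0.0455  0.0013]
[0.47232994 0.24091856 0.04357539] [-0.6376634   0.22045002 -0.9035743 ]
```

Emit:
jog_arm(
  motion=[
    {"x":0,"y":-0.4,"z":0,"ax":0,"ay":0,"az":0},
    {"x":0,"y":-0.4,"z":0,"ax":0,"ay":0,"az":0},
    {"x":0,"y":-0.3,"z":0,"ax":0,"ay":0,"az":0},
    {"x":0,"y":-0.2,"z":0,"ax":0,"ay":0,"az":0},
    {"x":0,"y":0,"z":0,"ax":0,"ay":0,"az":0},
  ],
)

```text
time_s: 33.8
tool_pos: [0.4717, 0.228, 0.0435]
tool_rot: [-180.0, -0.0, 177.4]
force: [-0.9, -0.1, 1.0]
grip_width: 0.0001
grasp_force: 0.0
```

Emit:
jog_arm(
  motion=[
    {"x":0,"y":-0.2,"z":0,"ax":0,"ay":0,"az":0},
    {"x":0,"y":-0.1,"z":0,"ax":0,"ay":0,"az":0},
    {"x":0,"y":-0.1,"z":0,"ax":0,"ay":0,"az":0},
    {"x":0,"y":0,"z":0,"ax":0,"ay":0,"az":0},
    {"x":0,"y":0,"z":0,"ax":0,"ay":0,"az":0},
  ],
)

```text
time_s: 34.3
tool_pos: [0.4715, 0.2251, 0.0436]
tool_rot: [180.0, 0.0, 177.4]
force: [0.6, 2.8, -1.4]
grip_width: 0.0001
grasp_force: 1.3
```

The two stops are symmetric about the lid's centre line (TCP +3.8 and -4.3 mm), giving about 24 mm of travel. So the earlier +12 mm position was the true locked end. Now pushing it back to locked.

Emit:
jog_arm(
  motion=[
    {"x":0,"y":0.8,"z":0,"ax":0,"ay":0,"az":0},
    {"x":0,"y":0,"z":-2,"ax":0,"ay":0,"az":0},
    {"x":0,"y":0,"z":-2.5,"ax":0,"ay":0,"az":0},
    {"x":0,"y":-3,"z":0,"ax":0,"ay":0,"az":0},
    {"x":0,"y":-3,"z":0,"ax":0,"ay":0,"az":0},
  ],
)

```text
time_s: 34.8
tool_pos: [0.4696, 0.1729, 0.0896]
tool_rot: [-180.0, 0.1, 177.6]
force: [0.3, -1.1, -0.8]
grip_width: 0.0005
grasp_force: 0.0
```

Emit:
jog_arm(
  motion=[
    {"x":0,"y":0,"z":0,"ax":0,"ay":0,"az":0},
    {"x":0,"y":0,"z":2,"ax":0,"ay":0,"az":0},
    {"x":0,"y":0,"z":2,"ax":0,"ay":0,"az":0},
    {"x":0,"y":0,"z":0.5,"ax":0,"ay":0,"az":0},
    {"x":0,"y":0,"z":0,"ax":0,"ay":0,"az":0},
  ],
)

```text
time_s: 35.3
tool_pos: [0.4683, 0.1727, 0.0429]
tool_rot: [-180.0, -0.1, 177.4]
force: [-0.3, 0.4, 0.2]
grip_width: 0.0004
grasp_force: 0.0
```

Emit:
jog_arm(
  motion=[
    {"x":0,"y":0.6,"z":0,"ax":0,"ay":0,"az":0},
    {"x":0,"y":0.6,"z":0,"ax":0,"ay":0,"az":0},
    {"x":0,"y":0.6,"z":0,"ax":0,"ay":0,"az":0},
    {"x":0,"y":0.6,"z":0,"ax":0,"ay":0,"az":0},
    {"x":0,"y":0.5,"z":0,"ax":0,"ay":0,"az":0},
  ],
)

```text
time_s: 35.8
tool_pos: [0.4708, 0.2021, 0.0439]
tool_rot: [-180.0, 0.0, 177.4]
force: [-0.1, 0.1, 1.1]
grip_width: 0.0006
grasp_force: 0.4
```

Emit:
jog_arm(
  motion=[
    {"x":0,"y":0.5,"z":0,"ax":0,"ay":0,"az":0},
    {"x":0,"y":0.4,"z":0,"ax":0,"ay":0,"az":0},
    {"x":0,"y":0.3,"z":0,"ax":0,"ay":0,"az":0},
    {"x":0,"y":0.2,"z":0,"ax":0,"ay":0,"az":0},
    {"x":0,"y":0.1,"z":0,"ax":0,"ay":0,"az":0},
  ],
)

```text
time_s: 36.3
tool_pos: [0.4711, 0.2166, 0.0435]
tool_rot: [-180.0, 0.0, 177.4]
force: [-0.5, 0.1, 0.3]
grip_width: 0.0007
grasp_force: 0.4
```

Emit:
jog_arm(
  motion=[
    {"x":0,"y":0.1,"z":0,"ax":0,"ay":0,"az":0},
    {"x":0,"y":0.1,"z":0,"ax":0,"ay":0,"az":0},
    {"x":0,"y":0.1,"z":0,"ax":0,"ay":0,"az":0},
    {"x":0,"y":0,"z":0,"ax":0,"ay":0,"az":0},
    {"x":0,"y":0,"z":0,"ax":0,"ay":0,"az":0},
  ],
)

```text
time_s: 36.8
tool_pos: [0.4711, 0.2169, 0.0435]
tool_rot: [-179.8, -0.1, 177.3]
force: [-1.3, -6.9, 3.5]
grip_width: 0.0006
grasp_force: 3.2
```

Same stop (y = 0.2169) with 7 N against it. I'll back off, rise well clear and verify once more.

Emit:
jog_arm(
  motion=[
    {"x":0,"y":-0.8,"z":0,"ax":0,"ay":0,"az":0},
    {"x":0,"y":0,"z":-3,"ax":0,"ay":0,"az":0},
    {"x":-1.5,"y":0.4,"z":-4,"ax":0,"ay":0,"az":0},
    {"x":-2,"y":0.8,"z":-4,"ax":0,"ay":0,"az":0},
    {"x":-1.5,"y":0,"z":-1,"ax":0,"ay":0,"az":0},
  ],
)

```text
time_s: 37.3
tool_pos: [0.5245, 0.2242, 0.1688]
tool_rot: [179.7, 0.5, 177.5]
force: [0.5, 0.9, 0.7]
grip_width: 0.0004
grasp_force: 0.0
```

Emit:
jog_arm(
  motion=[
    {"x":0,"y":0,"z":0,"ax":0,"ay":0,"az":0},
    {"x":0,"y":0,"z":0,"ax":0,"ay":0,"az":0},
    {"x":0,"y":0,"z":0,"ax":0,"ay":0,"az":0},
    {"x":0,"y":0,"z":0,"ax":0,"ay":0,"az":0},
    {"x":0,"y":0,"z":0,"ax":0,"ay":0,"az":0},
  ],
)

```text
time_s: 37.8
tool_pos: [0.5204, 0.2212, 0.1628]
tool_rot: [-180.0, -0.1, 177.4]
force: [-0.6, 0.2, 0.1]
grip_width: 0.0005
grasp_force: 0.0
```

```bash
python3 - <<'E'
from knob import *
im,p=snap('wrist','w30.png'); y=yel(im)
r=int(proj(p,W(-.038,0,.081))[1])+2; u=np.nonzero(y[r,150:420])[0]+150; b=np.nonzero(blue(im)[r-12,150:420])[0]+150
print('knob',u.min(),u.max(),'lid',b.min(),b.max(),'pred y=.012',proj(p,W(-.038,.012,.081)))
im,p=snap('side','d30.png'); b=blue(im)
print('lid bottom',[np.nonzero(b[255:285,k])[0].max()+255 for k in range(250,288,6)])
o=env.get_obs();print(o['time_s'],o['tool_pos'],o['joint_velocities'].round(1))
E
```

```text
knob 280 300 lid 210 344 pred y=.012 [290.71929096 151.86617747]
lid bottom [np.int64(271), np.int64(271), np.int64(270), np.int64(270), np.int64(270), np.int64(269), np.int64(269)]
37.9 [0.52088339 0.22119575 0.16316315] [ 0.  -0.   0.  -0.5  0.   0.  -0. ]
```

The knob is at +12 mm, the lid is shut and the arm is clear. Handing in.

```bash
python3 -c "
from cell import env
print(env.sign_off())"
```

```text
the job is handed in; nothing more can be done
None
```

The objective stands in the nest, the blue lid is fully shut and the yellow catch is at its left stop; I handed the job in at about 38 s (the result was not reported), after pushing the catch back once to find its true end stops and locking it again.

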